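Load a test cartridge into a lever-clamped dock

TASK

Load the long test cartridge from the rack into the cartridge dock: swing the dock's clamp lever well back, slide the cartridge grip-tab-up into the sloping slot, then swing the lever fully shut so that it presses the cartridge fully home and stays shut. Leave the two short cartridges in the rack and do not knock over or push about the other things on the bench.

Things in the scene. Friction and masses are not known exactly. Their poses are not given: they have to be found in the camera images.
- socket: white sloping socket block of the dock, fixed, 40 by 75 mm on top; its slot leans 0.45 rad from vertical. Origin: centre of the slot's mouth in the top face, 88 mm above the table. z points out along the slot (up and, at yaw 0, towards the robot), y along the slot's width, x across its thickness towards the lever hinge. Slot 12.6 mm (x) by 47 mm (y), with square edges
- dock: fixed base under the socket block, 150 by 100 mm. Origin: table level, 10 mm in +x from below the mouth. In the slot is a sprung brass floor, 48 mm deep when free, pressed down at most to 54 mm; it pushes back with about 2 N at first and 5.5 N fully down, so a cartridge just set in stands about 6 mm proud of home
- lever (a joint): clamp lever of the dock, rad: 0 = shut (lying across the slot towards socket -x), grows as it swings up and back, 2.15 = open stop. Below about 1.9 it is in the way of a gripper in line with the slot. Stiff hinge, stays where left: about 4.5 N at the grip turns it, about 7 N over the last 0.13 rad, pressing a cartridge down
- lever_grip (a point): middle of the lever's black end grip, 14 mm wide along socket y, 13 mm thick, 40 mm long. Lever frame: x from grip to hinge, y along the hinge; this point is at x -105, z +4 mm from the hinge (grip spans x -82 to -122). At joint 0 the lever frame is parallel to the socket's and this point is at x -60, z +44 mm in the socket's frame, clear in front of the block
- lever_hinge (a point): hinge axis of the lever, along socket y, at x +45, z +40 mm in the socket's frame. A 12 mm round rubber nose on the lever, 45 mm from the hinge, presses the top of the cartridge's tab
- cartridge: the long cartridge, white, loose, about 60 g: plate 10 (x) by 44 (y) by 60 mm (z) with a centred tab on top, 10 by 30 mm and 28 mm high (88 mm in all). Origin: centre of its underside, z up to the tab. Same either way round. Stands upright in one of the rack's slots. Fully home in the dock its origin is at z -54 mm in the socket's frame
- rack: grey cartridge rack, fixed, 130 (x) by 76 (y) by 30 mm high, three slots 38 mm apart in a row along its x, each 12.5 by 46.5 mm and 24 mm deep, floor 6 mm above the table. Origin: centre of underside
- short_a: short cartridge, white: like the long one but its plate is only 36 mm high (64 mm in all); in the rack; leave it. Origin: centre of underside
- short_b: second short cartridge, same as short_a; leave it
- microplate: clear microplate with wells, 127 by 85 by 13 mm, lying between dock and rack; leave it. Origin: centre of underside
- phone: black mobile phone, 75 by 150 by 8 mm, lying to the left, nearer the robot; leave it. Origin: centre of underside
- tip_box: white pipette tip box with yellow tips, 120 by 82 by 51 mm, at the far side; leave it. Origin: centre of underside
- tube_block: blue block with four clear tubes, 110 by 50 by 52 mm, at the far side; leave it. Origin: centre of underside
- spray_bottle: yellow spray bottle, 72 mm wide, 191 mm high, to the left; leave it standing. Origin: centre of underside
- reagent_bottle: amber bottle, 60 mm wide, 130 mm high, to the right; leave it standing. Origin: centre of underside
There are look-alikes about, which are no part of the job. Leave any brown or orange look-alike of the cartridge alone.

How it is judged:
By the outcome, as a careful person would: the job done as asked, in the order asked, and still so for the second after the job is handed in, with the robot touching nothing.
It also fails if it takes over 72 s, if anything falls off the work surface, if the arm or the gripper's body presses on something with over 40 N, if the wrist force passes 120 N, or if a joint passes its speed limit or range.

ROBOT

A 6-joint arm with a two-finger parallel gripper is mounted at the origin on the work surface. World frame = base frame: x ahead of the robot, y to its left, z up, the work surface at z = 0. Lengths are in m, angles in rad, forces in N, time in s.
With the tool pointing down it reaches from about 0.3 to 0.875 m from the base axis. Payload 6.4 kg.
Tool frame: the origin (TCP) lies midway between the tips of the shut fingers; the grasp point (between the pads) lies 19 mm behind it; z points along the fingers, y is the line along which they close (so a half turn about z gives the same grasp; the last joint's range is limited). The gripper opens to 85 mm and grips with 20 to 120 N. Pads are 22 mm wide; open, the fingers measure 114 mm over their backs; the gripper's body (76 mm by 85 mm) begins 54 mm behind the grasp point. The pads swing forward as they close: fully open they stand 13 mm farther back than shut.
Start: joints at [-1.365, 0.181, 1.607, -0, 1.354, -0.206], TCP at [0.23, -0.527, 0.231] pointing down, gripper open.
Joint ranges: [-2.99, 2.99], [-0.89, 2.07], [0.3, 2.58], [-1.14, 4.28], [0, 2.63], [-3.12, 3.12]. Speed limits (rad/s): [2.57, 2.57, 3.01, 3.14, 3.14, 3.14].

INTERFACE

Orientations are given as a unit quaternion [w, x, y, z].
In Python, from bench import ctrl, vision, workorder gives the robot as it stands. The module is installed in compiled form; this text tells all that it offers.
- The arm moves only by the tool servo_tool, never from a script. Its argument "steps" is a list of rows, each an object of numbers: "dx", "dy", "dz": the shift along the world's x, y, z as a fraction of full scale; "wx", "wy", "wz": the turn, a rotation vector about the world's x, y, z as a fraction of full scale. A call has exactly 5 rows; each row is the pose to reach, as a shift and turn from the pose commanded when the call began, turning the shorter way round; what a row does not reach only later rows make up. Full scale, the value 1, is 100 mm for a shift and pi rad for a turn. A row lasts 1/12 s, in which the tool goes at most 41.7 mm and 7.16 degrees, less where a joint would pass 70% of its speed; a pose out of reach is approached as far as the arm can. A call with a number of a shift or a turn outside -1 to 1 is refused whole. A call with a gripper value outside its range is refused whole. "jaw" is the opening, from 0 (shut) to 1 (fully open), set as the call begins (left out, the last holds). The fingers move at their own pace and stop on an object; the grip force is fixed at half the most. Time passes only in rows, so rows that repeat a pose let the fingers close, or fill a call up. It gives the time, the measured TCP pose, the force, the opening and the grip force at its end, in the units of the state.
- ctrl.get_obs(): the state, without advancing time (a new reading comes with each control period).
- vision.camera(name): name is "scene" or "top" or "wrist"; returns a dict with "frame" (384x512x3 uint8, red, green, blue), "vfov" (degrees; the focal length in pixels is half the picture's height over the tangent of half this angle, whatever the lens; pixels are square), "cx", "cy" (the principal point, pixels), "D" ([k1, k2, p1, p2, k3] as OpenCV has them; the pictures are not rectified), "camera_from_world" (4x4, takes a point from world to camera coordinates). Camera axes: x right, y up, looking along -z (the intrinsics and any distortion apply to the point x, -y, -z); pixel columns grow to the right and rows downward; lengths in m; the calibration is good to about 2 mm. A picture is of the moment at which its call begins. There is no depth.
- workorder.hand_in(): hands the job in; it is judged then, once.
The state is a dict: "time_s": time; "q": joint angles; "dq": joint speeds; "joint_efforts": joint torques, N m; "eef_pos": TCP position; "eef_rot": TCP orientation; "wrist_force": force on the tool from outside, world axes, zero at the start; "torque": the same for the moment, N m; "opening": opening from 0.0 (shut) to 1.0 (fully open); "grasp_force": force on a finger pad.
Only numpy, scipy, OpenCV 4.12 (cv2) and the standard library are available. Lean on these libraries where they do the work, as an engineer would, in place of code of your own. Each camera call takes 0.05 s, during which the arm holds its last target. There are 200 camera calls.

## Working session

There is one attempt and no reset: what is moved stays moved. The work goes in short steps, Python scripts to look and compute and a tool call to move; the robot and the scene stay as the last step left them, time stands still between calls to the robot, and variables do not carry over. Pictures are saved under pics/ and viewed, at most 10 in all, crops included, and the job is handed in when it is done.

Besides the shell and the picture viewer there is one more tool, called after "Emit:" in YAML: its name, and indented under it one key for each argument. servo_tool: Moves the arm, as the interface text tells. Its arguments: {"type":"object","properties":{"steps":{"type":"array","items":{"type":"object","properties":{"dx":{"type":"number"},"dy":{"type":"number"},"dz":{"type":"number"},"wx":{"type":"number"},"wy":{"type":"number"},"wz":{"type":"number"}}}},"jaw":{"type":"number"}},"required":["steps"]}

```bash
mkdir -p pics
cat > h.py <<'E'
import numpy as np, cv2, json
from scipy.spatial.transform import Rotation as R
def snap(name,fn=None):
    from bench import vision
    c=vision.camera(name)
    if fn: 
        cv2.imwrite(f'pics/{fn}.png',c['frame'][:,:,::-1])
        np.savez(f'pics/{fn}.npz',**{k:np.array(v) for k,v in c.items()})
    return c
def load(fn): 
    d=np.load(f'pics/{fn}.npz'); return {k:d[k] for k in d}
def K(c):
    f=192/np.tan(np.radians(float(c['vfov']))/2)
    return np.array([[f,0,float(c['cx'])],[0,f,float(c['cy'])],[0,0,1.]])
F=np.diag([1,-1,-1.])
def ray(c,uv):
    p=cv2.undistortPoints(np.array([[uv]],float),K(c),np.array(c['D'],float))[0,0]
    T=np.array(c['camera_from_world']); Rm=T[:3,:3]
    o=-Rm.T@T[:3,3]; d=Rm.T@(F@np.array([p[0],p[1],1])); return o,d/np.linalg.norm(d)
def onz(c,uv,z):
    o,d=ray(c,uv); return o+d*(z-o[2])/d[2]
def tri(c1,u1,c2,u2):
    o1,d1=ray(c1,u1);o2,d2=ray(c2,u2)
    s=np.linalg.lstsq(np.c_[d1,-d2],o2-o1,rcond=None)[0]
    a,b=o1+s[0]*d1,o2+s[1]*d2; return (a+b)/2,np.linalg.norm(a-b)
def proj(c,P):
    T=np.array(c['camera_from_world']); p=(F@(T[:3,:3]@np.atleast_2d(P).T+T[:3,3:])).T
    return cv2.projectPoints(p.reshape(-1,1,3),np.zeros(3),np.zeros(3),K(c),np.array(c['D'],float))[0][:,0]
E
python3 - <<'E'
from h import *
for n in('scene','top','wrist'):
    c=snap(n,n+'0'); print(n,c['vfov'],c['cx'],c['cy'],c['D'],np.round(np.linalg.inv(c['camera_from_world'])[:3],3).tolist())
a=[cv2.imread(f'pics/{n}0.png') for n in('scene','top')]
for n,i in zip(('scene','top'),a): cv2.imwrite(f'pics/{n}0b.png',cv2.resize(i,(800,600),interpolation=cv2.INTER_CUBIC))
from bench import ctrl; print(ctrl.get_obs())
E
```

```text
scene 51.33909485669885 254.67447434513477 186.85987948663617 [-0.04039811  0.          0.          0.          0.        ] [[-0.732, -0.411, 0.544, 1.155], [0.682, -0.449, 0.578, 0.605], [0.007, 0.793, 0.609, 0.772]]
top 57.99699094378681 254.31063773363078 187.09542331714877 [0.01514418 0.         0.         0.         0.        ] [[0.017, 0.993, -0.117, 0.432], [-1.0, 0.02, 0.022, 0.013], [0.024, 0.116, 0.993, 1.127]]
wrist 65.37589577126805 253.37986435056357 189.99493259756267 [0.02187312 0.         0.         0.         0.        ] [[0.4, 0.875, 0.271, 0.298], [-0.916, 0.383, 0.117, -0.497], [-0.001, -0.296, 0.955, 0.372]]
{'time_s': 0.15, 'q': array([-1.36529423e+00,  1.81374740e-01,  1.60777910e+00,  1.99584422e-06,
        1.35379315e+00, -2.06320873e-01]), 'dq': array([ 0.00109901, -0.00141539, -0.00220317,  0.00068716, -0.00064856,
        0.00065839]), 'joint_efforts': array([ 3.68675746e-04, -4.45264435e+01, -3.51690674e+01, -3.25228484e-04,
        5.80340755e-03, -7.78659228e-06]), 'eef_pos': array([ 0.23007903, -0.52650156,  0.23058828]), 'eef_rot': array([-6.77166528e-04,  9.78874849e-01,  2.04459218e-01,  1.25159522e-06]), 'wrist_force': array([ 0.62988398,  0.24011286, -0.34051185]), 'torque': array([-0.03494565, -0.01867695, -0.01856273]), 'grasp_force': 0.0, 'opening': 0.9972689622892372}
```

View pics/scene0b.png

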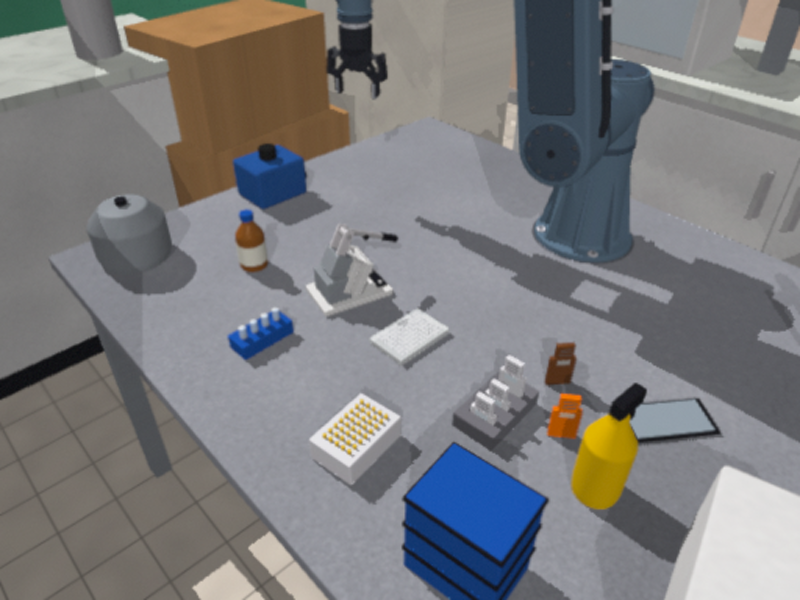

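View pics/top0b.png

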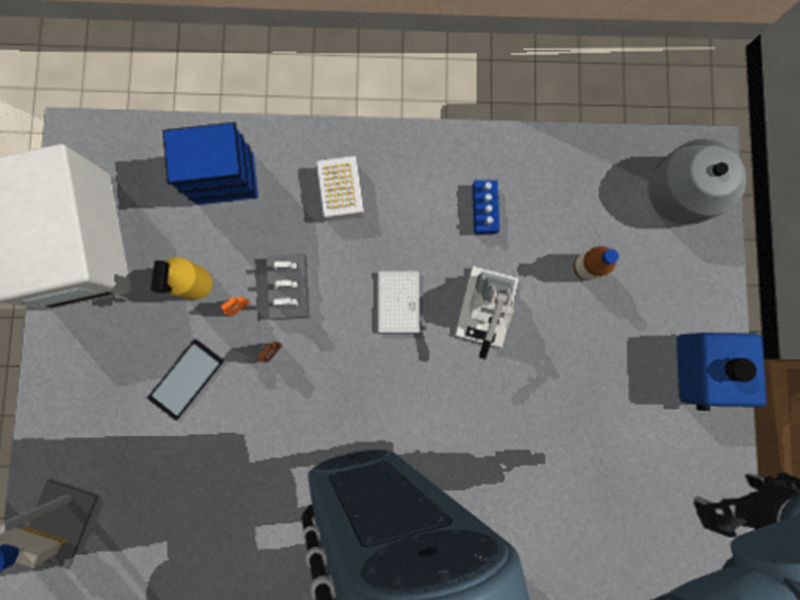

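Scene view: the dock is at about (350,275) and the rack at (497,400). Three white cartridges stand in the rack, at (512,372), (498,393) and (484,405), with brown and orange decoys at (562,365) and (566,415). The top view shows the rack at (283,287) and the dock at (487,308), with the lever's grip at (486,350). Next I'll enlarge the candidates.

Run:
```python
from h import *
s=cv2.imread('pics/scene0.png');t=cv2.imread('pics/top0.png')
def crop(i,x,y,w,h): return cv2.resize(i[y:y+h,x:x+w],(400,300),interpolation=cv2.INTER_CUBIC)
# scene dock, scene rack, top dock, top rack
print([ (188,136,80,60),(284,222,80,60),(276,160,80,60),(150,155,80,60)])
a=np.vstack([np.hstack([crop(s,188,139,80,60),crop(s,280,222,80,60)]),np.hstack([crop(t,272,165,80,60),crop(t,142,155,80,60)])])
cv2.imwrite('pics/comp.png',a)
```

```text
[(188, 136, 80, 60), (284, 222, 80, 60), (276, 160, 80, 60), (150, 155, 80, 60)]
```

View pics/comp.png

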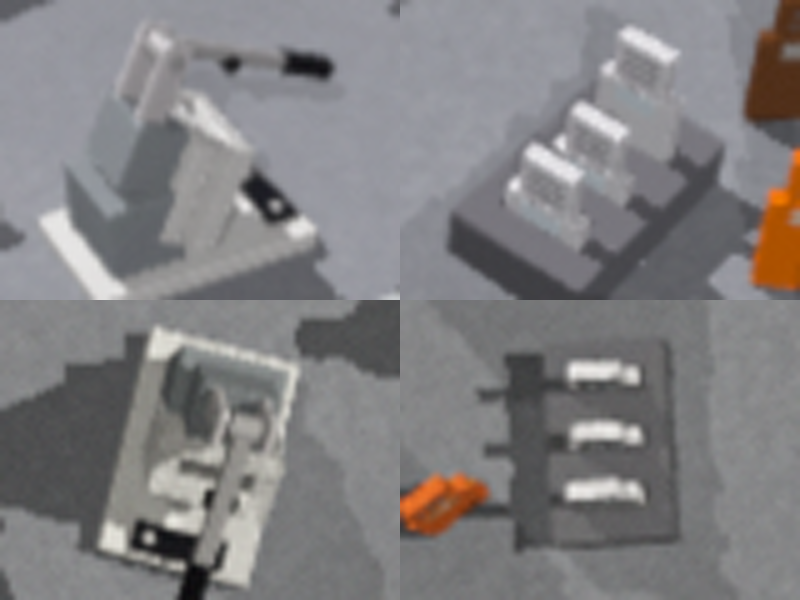

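The rack holds three white candidates. In the crop they are at (645,80), (590,145) and (545,190). The first has the tall plate, so it is the long cartridge, in the end slot nearest the robot. The lever stands roughly level, with its grip at crop (310,65). Next come coarse positions.

Run:
```python
from h import *
s=load('scene0');t=load('top0')
S=lambda X,Y:(188+X/5,139+Y/5); S2=lambda X,Y:(280+(X-400)/5,222+Y/5)
T=lambda X,Y:(272+X/5,165+(Y-300)/5); T2=lambda X,Y:(142+(X-400)/5,155+(Y-300)/5)
p=lambda n,a,b:print(n,np.round(tri(s,a,t,b)[0],4),round(tri(s,a,t,b)[1],4))
p('long top',S2(648,42),T2(600,488)); p('short mid',S2(600,118),T2(598,430)); p('short far',S2(553,158),T2(598,372))
p('grip',S(308,65),T(193,583))
for X,Y in[(543,352),(665,342),(678,540),(545,548)]: print('rack',np.round(onz(t,T2(X,Y),.03),4))
for X,Y in[(152,330),(298,365),(248,585),(100,548)]: print('dock base',np.round(onz(t,T(X,Y),.01),4))
```

```text
long top [0.5308 0.2089 0.0899] 0.006
short mid [0.5693 0.2148 0.0679] 0.0037
short far [0.6056 0.2163 0.0671] 0.0033
grip [ 0.45   -0.1738  0.104 ] 0.0084
rack [0.6248 0.2574 0.03  ]
rack [0.633  0.1802 0.03  ]
rack [0.5064 0.1673 0.03  ]
rack [0.4998 0.2505 0.03  ]
dock base [ 0.6192 -0.1678  0.01  ]
dock base [ 0.598  -0.2636  0.01  ]
dock base [ 0.4541 -0.23    0.01  ]
dock base [ 0.4761 -0.1344  0.01  ]
```

Emit:
servo_tool:
  steps:
    - {"dx":0.11,"dy":0.18,"wz":-0.02}
    - {"dx":0.22,"dy":0.36,"wz":-0.04}
    - {"dx":0.33,"dy":0.54,"dz":0.05,"wz":-0.06}
    - {"dx":0.44,"dy":0.72,"dz":0.05,"wz":-0.08}
    - {"dx":0.55,"dy":0.88,"dz":0.05,"wz":-0.1}
  jaw: 0.5

```text
$.steps[0]: bad value
```

Emit:
servo_tool:
  steps:
    - {"dx":0.11,"dy":0.18,"wz":-0.02}
    - {"dx":0.22,"dy":0.36,"wz":-0.04}
    - {"dx":0.33,"dy":0.54,"dz":0.05,"wz":-0.06}
    - {"dx":0.44,"dy":0.72,"dz":0.05,"wz":-0.08}
    - {"dx":0.55,"dy":0.88,"dz":0.05,"wz":-0.104}

```text
$.steps[0]: bad value
```

Emit:
servo_tool:
  steps:
    - {"dx":0.11,"dy":0.18}
    - {"dx":0.22,"dy":0.36}
    - {"dx":0.33,"dy":0.54,"dz":0.05}
    - {"dx":0.44,"dy":0.72,"dz":0.05}
    - {"dx":0.55,"dy":0.88,"dz":0.05}

```text
$.steps[0]: bad value
```

Emit:
servo_tool:
  steps:
    - {"dx":0.11,"dy":0.18}
    - {"dx":0.22,"dy":0.36}
    - {"dx":0.33,"dy":0.54,"dz":0.05}
    - {"dx":0.55,"dy":0.88,"dz":0.05}
    - {"dx":0.55,"dy":0.88,"dz":0.05}

```text
$.steps[0]: bad value
```

Run:
```python
from h import *
c=snap('wrist','w1'); cv2.imwrite('pics/w1b.png',cv2.resize(c['frame'][:,:,::-1],(800,600),interpolation=cv2.INTER_CUBIC))
print(np.round(np.linalg.inv(c['camera_from_world'])[:3],3).tolist())
```

```text
[[0.4, 0.875, 0.271, 0.298], [-0.916, 0.383, 0.117, -0.497], [-0.001, -0.296, 0.955, 0.373]]
```

View pics/w1b.png

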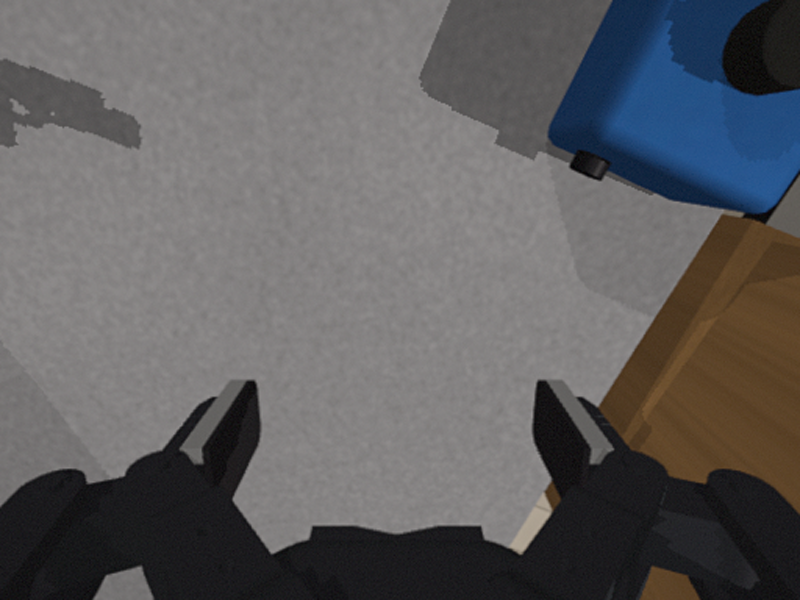

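The call wants all six numbers in each row, so I'm resending it.

Emit:
servo_tool:
  steps:
    - {"dx":0.11,"dy":0.18,"dz":0.01,"wx":0,"wy":0,"wz":-0.02}
    - {"dx":0.22,"dy":0.36,"dz":0.02,"wx":0,"wy":0,"wz":-0.04}
    - {"dx":0.33,"dy":0.54,"dz":0.03,"wx":0,"wy":0,"wz":-0.06}
    - {"dx":0.44,"dy":0.72,"dz":0.04,"wx":0,"wy":0,"wz":-0.08}
    - {"dx":0.55,"dy":0.88,"dz":0.05,"wx":0,"wy":0,"wz":-0.1}
  jaw: 0.5

```text
time_s: 0.62
eef_pos: [0.2855, -0.4377, 0.2361]
eef_rot: [-0.0, 0.999, 0.047, -0.0]
wrist_force: [0.6, -0.7, -0.1]
opening: 0.503
grasp_force: 0.0
```

Emit:
servo_tool:
  steps:
    - {"dx":0.11,"dy":0.18,"dz":0.01,"wx":0,"wy":0,"wz":-0.02}
    - {"dx":0.22,"dy":0.36,"dz":0.02,"wx":0,"wy":0,"wz":-0.04}
    - {"dx":0.33,"dy":0.54,"dz":0.03,"wx":0,"wy":0,"wz":-0.06}
    - {"dx":0.44,"dy":0.72,"dz":0.04,"wx":0,"wy":0,"wz":-0.08}
    - {"dx":0.55,"dy":0.88,"dz":0.05,"wx":0,"wy":0,"wz":-0.104}

```text
time_s: 1.03
eef_pos: [0.3405, -0.3497, 0.2412]
eef_rot: [-0.0, 0.993, -0.116, -0.0]
wrist_force: [-0.0, -0.5, 0.6]
opening: 0.495
grasp_force: 0.0
```

Emit:
servo_tool:
  steps:
    - {"dx":0.11,"dy":0.18,"dz":0.01,"wx":0,"wy":0,"wz":0}
    - {"dx":0.22,"dy":0.36,"dz":0.02,"wx":0,"wy":0,"wz":0}
    - {"dx":0.33,"dy":0.54,"dz":0.03,"wx":0,"wy":0,"wz":0}
    - {"dx":0.44,"dy":0.72,"dz":0.04,"wx":0,"wy":0,"wz":0}
    - {"dx":0.55,"dy":0.88,"dz":0.05,"wx":0,"wy":0,"wz":0}

```text
time_s: 1.45
eef_pos: [0.3955, -0.2617, 0.2462]
eef_rot: [-0.0, 0.993, -0.114, -0.0]
wrist_force: [0.7, 0.5, -0.4]
opening: 0.503
grasp_force: 0.0
```

Emit:
servo_tool:
  steps:
    - {"dx":0.11,"dy":0.18,"dz":0.01,"wx":0,"wy":0,"wz":0}
    - {"dx":0.22,"dy":0.36,"dz":0.02,"wx":0,"wy":0,"wz":0}
    - {"dx":0.33,"dy":0.54,"dz":0.03,"wx":0,"wy":0,"wz":0}
    - {"dx":0.55,"dy":0.88,"dz":0.05,"wx":0,"wy":0,"wz":0}
    - {"dx":0.55,"dy":0.88,"dz":0.05,"wx":0,"wy":0,"wz":0}

```text
time_s: 1.87
eef_pos: [0.4525, -0.1701, 0.2516]
eef_rot: [-0.001, 0.994, -0.112, 0.001]
wrist_force: [-0.2, 1.5, -0.6]
opening: 0.499
grasp_force: 0.0
```

Run:
```python
from h import *
c=snap('wrist','w2'); cv2.imwrite('pics/w2b.png',cv2.resize(c['frame'][:,:,::-1],(800,600),interpolation=cv2.INTER_CUBIC))
print(np.round(np.linalg.inv(c['camera_from_world'])[:3],3).tolist())
from bench import ctrl; print(ctrl.get_obs())
```

```text
[[-0.222, 0.932, 0.287, 0.524], [-0.975, -0.212, -0.067, -0.187], [-0.002, -0.294, 0.956, 0.394]]
{'time_s': 1.9167, 'q': array([-6.11386407e-01, -4.74217856e-02,  1.80754936e+00,  7.05949927e-04,
        1.38129921e+00,  1.18329251e+00]), 'dq': array([-0.06547666,  0.0009105 ,  0.00849184, -0.03230992, -0.00345832,
       -0.03988415]), 'joint_efforts': array([  1.64639007, -33.31704497, -35.71100235,   0.38402701,
         0.04923378,   0.45863   ]), 'eef_pos': array([ 0.45137322, -0.17227587,  0.25140531]), 'eef_rot': array([-2.64597770e-04,  9.93733624e-01, -1.11773689e-01,  2.38830560e-04]), 'wrist_force': array([ 0.01221936, -0.40692257,  0.48694095]), 'torque': array([ 0.03493946, -0.02233835,  0.02357418]), 'grasp_force': 0.0, 'opening': 0.5020734816891342}
```

View pics/w2b.png

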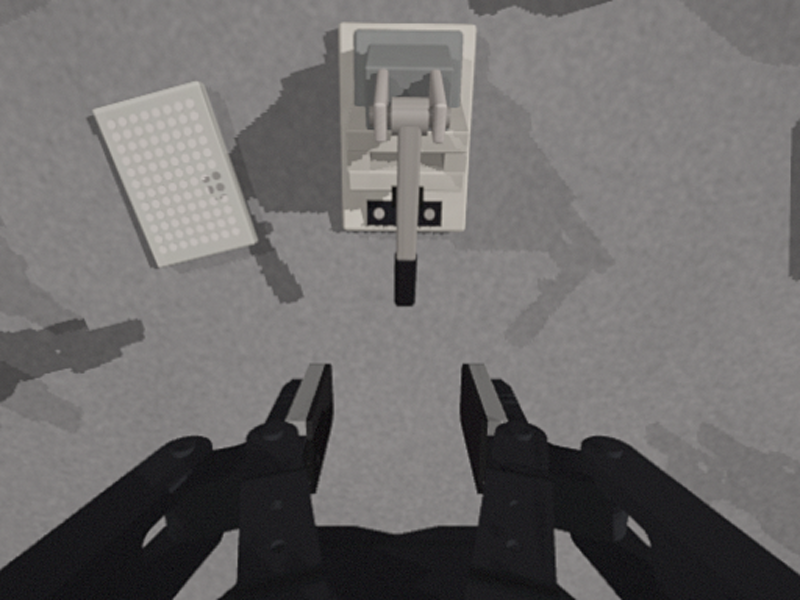

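The wrist view has the dock base corners at (340,24), (476,26), (466,231) and (342,230), the hinge barrel at (410,112) and the black grip from (404,258) to (404,305). The lever looks shut.

Run:
```python
from h import *
w=load('w2'); k=1.5625
def q(n,x,y,z): print(n,np.round(onz(w,(x/k,y/k),z),4))
for z in(.006,.012):
  c=[onz(w,(x/k,y/k),z) for x,y in[(340,24),(476,26),(466,231),(342,230)]]
  print(z,np.round([np.linalg.norm(c[i]-c[(i+1)%4]) for i in range(4)],4),'centre',np.round(np.mean(c,0),4),'yaw',[round(float(np.arctan2(*(a-b)[[1,0]])),3) for a,b in((c[0],c[3]),(c[1],c[2]))])
q('hinge',410,112,.15)
for z in(.1,.11,.12,.13): q('grip %.2f'%z,404.5,281,z); q('  far end',405,258,z);q('  near end',404,305,z)
# predicted model
yaw=-.23;m=np.array([.527,-.197,.088])
Rs=R.from_euler('zy',[yaw,-.45]).as_matrix()
f=lambda p:m+Rs@np.array(p)/1000
for n,p in dict(hinge=[45,0,40],grip=[-60,0,50],c1=[20,37.5,0],c2=[20,-37.5,0],c3=[-20,-37.5,0],c4=[-20,37.5,0]).items(): print(n,np.round(f(p),4),np.round(proj(w,f(p))*k,1))
```

```text
0.006 [0.0994 0.15   0.103  0.1506] centre [ 0.5357 -0.1973  0.006 ] yaw [-0.25, -0.227]
0.012 [0.0979 0.1477 0.1014 0.1483] centre [ 0.5355 -0.1972  0.012 ] yaw [-0.25, -0.227]
hinge [ 0.541  -0.1978  0.15  ]
grip 0.10 [ 0.4454 -0.1746  0.1   ]
  far end [ 0.4602 -0.1783  0.1   ]
  near end [ 0.4294 -0.1707  0.1   ]
grip 0.11 [ 0.448  -0.1751  0.11  ]
  far end [ 0.4624 -0.1786  0.11  ]
  near end [ 0.4326 -0.1713  0.11  ]
grip 0.12 [ 0.4507 -0.1755  0.12  ]
  far end [ 0.4645 -0.1789  0.12  ]
  near end [ 0.4359 -0.1719  0.12  ]
grip 0.13 [ 0.4534 -0.1759  0.13  ]
  far end [ 0.4667 -0.1792  0.13  ]
  near end [ 0.4391 -0.1725  0.13  ]
hinge [ 0.5491 -0.2073  0.1431] [[424.9  91.3]]
grip [ 0.4526 -0.1833  0.1076] [[415.6 270.3]]
c1 [ 0.5522 -0.165   0.1002] [[348.7 112.2]]
c2 [ 0.5368 -0.2381  0.0928] [[474.7 110.9]]
c3 [ 0.5018 -0.229   0.0758] [[466.1 172.6]]
c4 [ 0.5172 -0.1559  0.0832] [[351.4 175.1]]
```

```bash
cat >> h.py <<'E'
class Dock:
    def __init__(s,x,y,yaw,z=.088): s.m=np.array([x,y,z]); s.yaw=yaw; s.R=R.from_euler('ZY',[yaw,-.45]).as_matrix()
    def pt(s,p): return s.m+(s.R@(np.atleast_2d(p)/1000.).T).T
    def lev(s,p,th):  # lever frame point (mm) at joint th
        q=R.from_euler('y',th).as_matrix()@np.atleast_2d(p).T
        return s.pt(q.T+[45,0,40])
E
python3 - <<'E'
from h import *
w=load('w2'); d=Dock(.526,-.195,-.238)
print(d.lev([-105,0,4],0),d.lev([-105,0,4],2.15))
im=cv2.imread('pics/w2.png'); x0,y0,W,H,k=200,5,130,200,6*.5
x0,y0,W,H,k=195,5,130,200,3.0
a=cv2.resize(im[y0:y0+H,x0:x0+W],None,fx=k,fy=k,interpolation=cv2.INTER_CUBIC)
b=a.copy()
def pl(P,col,closed=True):
    p=((proj(w,P)-[x0,y0]+.5)*k).astype(int); cv2.polylines(b,[p],closed,col,1)
sq=lambda a,bb,z:[[a,bb,z],[a,-bb,z],[-a,-bb,z],[-a,bb,z]]
pl(d.pt(sq(20,37.5,0)),(0,0,255)); pl(d.pt(sq(6.3,23.5,0)),(0,255,255))
pl(d.pt([[45,-20,40],[45,20,40]]),(255,0,255))
for th,c in((0,(0,255,0)),(.2,(255,128,0))): pl(d.lev([[-82,7,10],[-82,-7,10],[-122,-7,10],[-122,7,10]],th),c)
c,s=np.cos(d.yaw),np.sin(d.yaw)
base=[[d.m[0]+(10+u)*c/1-0,0,0] for u in ()]
B=[];
for u,v in((75,50),(75,-50),(-75,-50),(-75,50)): B.append([d.m[0]+((10+u)*c-v*s)/1000,d.m[1]+((10+u)*s+v*c)/1000,.008])
pl(np.array(B),(255,255,0))
cv2.imwrite('pics/ov.png',np.hstack([a,b]))
E
```

```text
[[ 0.45489712 -0.17775058  0.10152174]] [[ 0.5654719  -0.2045758   0.24720076]]
```

View pics/ov.png

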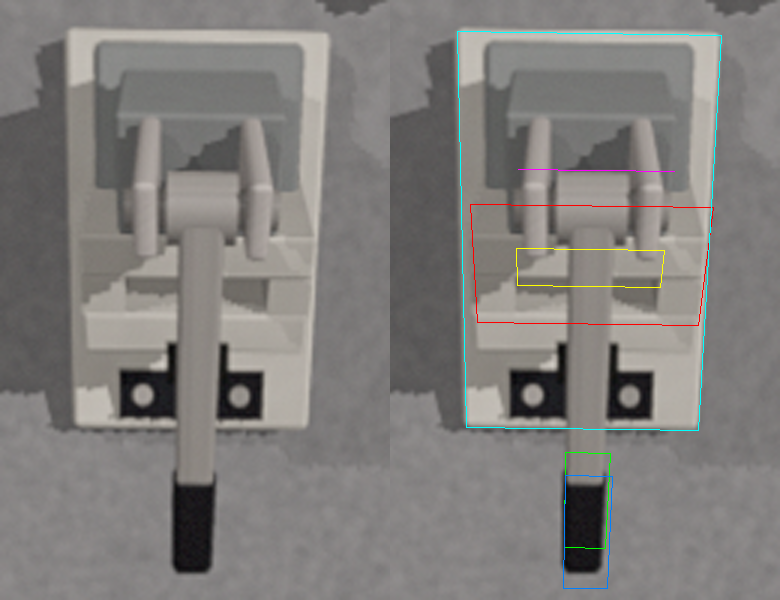

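The whole block sits about 8 mm nearer the robot than the base plate suggested. The slot, hinge and grip all agree on this, and so does the earlier triangulation. I take the mouth as (0.518, -0.192), yaw -0.238, lever shut, grip at (0.447, -0.176, 0.1015). I'll go down and pinch the grip.

Emit:
servo_tool:
  steps:
    - {"dx":-0.01,"dy":0,"dz":-0.2,"wx":0,"wy":0,"wz":0}
    - {"dx":-0.02,"dy":-0.01,"dz":-0.4,"wx":0,"wy":0,"wz":0}
    - {"dx":-0.03,"dy":-0.015,"dz":-0.6,"wx":0,"wy":0,"wz":0}
    - {"dx":-0.03,"dy":-0.015,"dz":-0.8,"wx":0,"wy":0,"wz":-0.004}
    - {"dx":-0.03,"dy":-0.015,"dz":-1.0,"wx":0,"wy":0,"wz":-0.004}
  jaw: 0.5

```text
time_s: 2.33
eef_pos: [0.4465, -0.1773, 0.1503]
eef_rot: [0.0, 0.993, -0.121, -0.0]
wrist_force: [-1.3, -0.1, -0.0]
opening: 0.501
grasp_force: 0.0
```

Emit:
servo_tool:
  steps:
    - {"dx":0,"dy":0,"dz":-0.2,"wx":0,"wy":0,"wz":0}
    - {"dx":0,"dy":0,"dz":-0.4,"wx":0,"wy":0,"wz":0}
    - {"dx":0,"dy":0,"dz":-0.55,"wx":0,"wy":0,"wz":0}
    - {"dx":0,"dy":0,"dz":-0.68,"wx":0,"wy":0,"wz":0}
    - {"dx":0,"dy":0,"dz":-0.68,"wx":0,"wy":0,"wz":0}

```text
time_s: 2.75
eef_pos: [0.4448, -0.1761, 0.0805]
eef_rot: [-0.001, 0.993, -0.121, -0.002]
wrist_force: [-0.8, -0.1, -0.6]
opening: 0.501
grasp_force: 0.0
```

Emit:
servo_tool:
  steps:
    - {"dx":0,"dy":0,"dz":0,"wx":0,"wy":0,"wz":0}
    - {"dx":0,"dy":0,"dz":0,"wx":0,"wy":0,"wz":0}
    - {"dx":0,"dy":0,"dz":0,"wx":0,"wy":0,"wz":0}
    - {"dx":0,"dy":0,"dz":0,"wx":0,"wy":0,"wz":0}
    - {"dx":0,"dy":0,"dz":0,"wx":0,"wy":0,"wz":0}
  jaw: 0.05

```text
time_s: 3.17
eef_pos: [0.448, -0.1741, 0.0841]
eef_rot: [-0.002, 0.993, -0.121, 0.001]
wrist_force: [4.0, 12.1, -0.1]
opening: 0.148
grasp_force: 59.5
```

Run:
```python
from h import *
d=Dock(.518,-.192,-.238)
from bench import ctrl; o=ctrl.get_obs(); print(o['eef_pos'],o['wrist_force'],o['opening'],o['grasp_force'])
p0=d.lev([-105,0,4],0)[0]
for th in np.arange(0.1,2.2,.1): print(round(th,2),np.round((d.lev([-105,0,4],th)[0]-p0)*10,3))
```

```text
[ 0.44800981 -0.17410887  0.08405039] [ 3.98127066 12.06812212 -0.13382183] 0.14764535407110832 59.45502161979675
0.1 [-0.036  0.009  0.098]
0.2 [-0.063  0.015  0.2  ]
0.3 [-0.079  0.019  0.303]
0.4 [-0.085  0.021  0.408]
0.5 [-0.081  0.02   0.513]
0.6 [-0.067  0.016  0.617]
0.7 [-0.043  0.011  0.719]
0.8 [-0.009  0.002  0.818]
0.9 [ 0.034 -0.008  0.913]
1.0 [ 0.086 -0.021  1.004]
1.1 [ 0.147 -0.036  1.088]
1.2 [ 0.216 -0.052  1.166]
1.3 [ 0.291 -0.071  1.236]
1.4 [ 0.374 -0.091  1.298]
1.5 [ 0.462 -0.112  1.351]
1.6 [ 0.554 -0.134  1.395]
1.7 [ 0.651 -0.158  1.43 ]
1.8 [ 0.75  -0.182  1.454]
1.9 [ 0.851 -0.207  1.468]
2.0 [ 0.953 -0.231  1.471]
2.1 [ 1.055 -0.256  1.464]
```

Gripped, with the opening at 12.5 mm and 59 N. The sideways force of 12 N suggests the lever lies about 2 mm further in +y. Now I swing it along its arc.

Emit:
servo_tool:
  steps:
    - {"dx":-0.06,"dy":0.03,"dz":0.2,"wx":0,"wy":0,"wz":0}
    - {"dx":-0.08,"dy":0.04,"dz":0.4,"wx":0,"wy":0,"wz":0}
    - {"dx":-0.065,"dy":0.035,"dz":0.62,"wx":0,"wy":0,"wz":0}
    - {"dx":-0.01,"dy":0.02,"dz":0.82,"wx":0,"wy":0,"wz":0}
    - {"dx":0.035,"dy":0.01,"dz":0.91,"wx":0,"wy":0,"wz":0}

```text
time_s: 3.58
eef_pos: [0.4506, -0.1745, 0.1762]
eef_rot: [-0.001, 0.993, -0.12, 0.0]
wrist_force: [-0.4, 3.1, -10.7]
opening: 0.148
grasp_force: 58.5
```

Emit:
servo_tool:
  steps:
    - {"dx":0.08,"dy":-0.02,"dz":0.13,"wx":0,"wy":0,"wz":0}
    - {"dx":0.18,"dy":-0.04,"dz":0.25,"wx":0,"wy":0,"wz":0}
    - {"dx":0.34,"dy":-0.08,"dz":0.385,"wx":0,"wy":0,"wz":0}
    - {"dx":0.52,"dy":-0.125,"dz":0.485,"wx":0,"wy":0,"wz":0}
    - {"dx":0.62,"dy":-0.15,"dz":0.515,"wx":0,"wy":0,"wz":0}

```text
time_s: 4.0
eef_pos: [0.5118, -0.1893, 0.2263]
eef_rot: [-0.001, 0.993, -0.12, -0.002]
wrist_force: [-6.0, 5.7, -0.7]
opening: 0.145
grasp_force: 58.6
```

Emit:
servo_tool:
  steps:
    - {"dx":0.1,"dy":-0.025,"dz":0.025,"wx":0,"wy":0,"wz":0}
    - {"dx":0.2,"dy":-0.05,"dz":0.04,"wx":0,"wy":0,"wz":0}
    - {"dx":0.3,"dy":-0.075,"dz":0.04,"wx":0,"wy":0,"wz":0}
    - {"dx":0.4,"dy":-0.1,"dz":0.035,"wx":0,"wy":0,"wz":0}
    - {"dx":0.43,"dy":-0.105,"dz":0.03,"wx":0,"wy":0,"wz":0}

```text
time_s: 4.42
eef_pos: [0.5559, -0.2001, 0.2296]
eef_rot: [-0.001, 0.993, -0.12, -0.001]
wrist_force: [-4.4, 5.3, 4.3]
opening: 0.102
grasp_force: 58.6
```

The lever is near its open stop. I'll release, lift off and step back for a look.

Emit:
servo_tool:
  steps:
    - {"dx":0,"dy":0,"dz":0,"wx":0,"wy":0,"wz":0}
    - {"dx":0,"dy":0,"dz":0,"wx":0,"wy":0,"wz":0}
    - {"dx":0,"dy":0,"dz":0.2,"wx":0,"wy":0,"wz":0}
    - {"dx":0,"dy":0,"dz":0.4,"wx":0,"wy":0,"wz":0}
    - {"dx":0,"dy":0,"dz":0.6,"wx":0,"wy":0,"wz":0}
  jaw: 0.45

```text
time_s: 4.83
eef_pos: [0.5555, -0.2013, 0.29]
eef_rot: [0.0, 0.993, -0.121, 0.0]
wrist_force: [-0.1, -0.2, -0.1]
opening: 0.449
grasp_force: 0.0
```

Emit:
servo_tool:
  steps:
    - {"dx":-0.2,"dy":0.05,"dz":0,"wx":0,"wy":0,"wz":0}
    - {"dx":-0.4,"dy":0.1,"dz":0,"wx":0,"wy":0,"wz":0}
    - {"dx":-0.6,"dy":0.15,"dz":0,"wx":0,"wy":0,"wz":0}
    - {"dx":-0.8,"dy":0.2,"dz":-0.1,"wx":0,"wy":0,"wz":0}
    - {"dx":-1.0,"dy":0.25,"dz":-0.2,"wx":0,"wy":0,"wz":0}

```text
time_s: 5.25
eef_pos: [0.4552, -0.1764, 0.2699]
eef_rot: [0.001, 0.993, -0.121, 0.002]
wrist_force: [-1.0, -0.4, -0.5]
opening: 0.453
grasp_force: 0.0
```

Emit:
servo_tool:
  steps:
    - {"dx":-0.2,"dy":0.05,"dz":-0.1,"wx":0,"wy":0,"wz":0}
    - {"dx":-0.2,"dy":0.05,"dz":-0.2,"wx":0,"wy":0,"wz":0}
    - {"dx":-0.2,"dy":0.05,"dz":-0.2,"wx":0,"wy":0,"wz":0}
    - {"dx":-0.2,"dy":0.05,"dz":-0.2,"wx":0,"wy":0,"wz":0}
    - {"dx":-0.2,"dy":0.05,"dz":-0.2,"wx":0,"wy":0,"wz":0}

```text
time_s: 5.67
eef_pos: [0.4367, -0.1716, 0.2498]
eef_rot: [0.0, 0.993, -0.121, 0.001]
wrist_force: [-0.0, -0.4, -0.3]
opening: 0.447
grasp_force: 0.0
```

Run:
```python
from h import *
c=snap('wrist','w3'); snap('top','top3'); snap('scene','scene3')
from bench import ctrl; o=ctrl.get_obs(); print(o['eef_pos'],o['dq'].round(3),o['wrist_force'])
w=load('w3'); d=Dock(.518,-.190,-.238)
im=cv2.imread('pics/w3.png'); print(proj(w,d.m),proj(w,d.lev([-105,0,4],2.15)))
x0,y0,W,H,k=180,5,150,200,400/150
a=cv2.resize(im[y0:y0+H,x0:x0+W],None,fx=k,fy=k,interpolation=cv2.INTER_CUBIC)
b=a.copy()
def pl(P,col,closed=True):
    p=((proj(w,P)-[x0,y0]+.5)*k).astype(int); cv2.polylines(b,[p],closed,col,1)
sq=lambda a,bb,z:[[a,bb,z],[a,-bb,z],[-a,-bb,z],[-a,bb,z]]
pl(d.pt(sq(20,37.5,0)),(0,0,255)); pl(d.pt(sq(6.3,23.5,0)),(0,255,255))
for th,cc in((2.15,(0,255,0)),(2.0,(255,128,0))): pl(d.lev([[-122,7,-3],[-122,-7,-3],[-122,-7,10],[-122,7,10]],th),cc)
cv2.imwrite('pics/ov3.png',np.hstack([a,b]))
```

```text
[ 0.43648702 -0.17134941  0.24943478] [-0.002 -0.001  0.007 -0.002  0.001 -0.   ] [ 0.30977512 -0.17419673  0.45921279]
[[250.64572489  87.1507271 ]] [[247.16965058 -32.16805033]]
```

View pics/ov3.png

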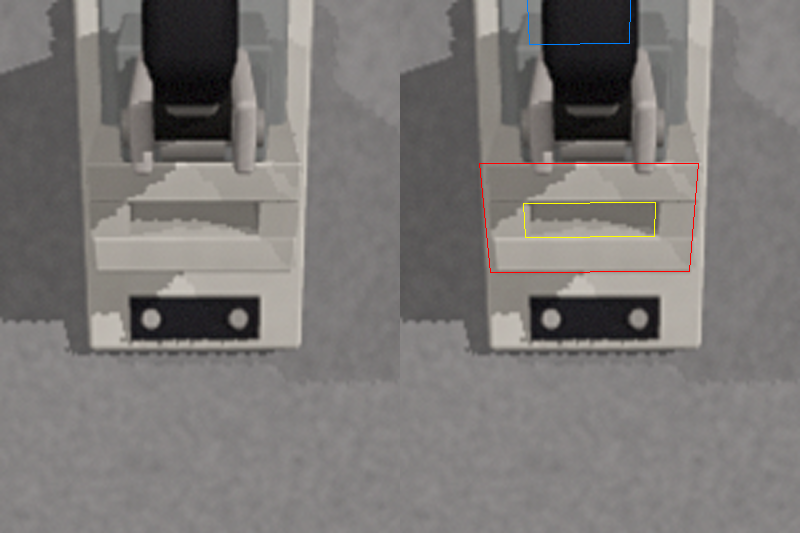

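Block fits: top-face edges at rows 163 and 271 match the prediction, and the slot spans columns 131–259, 5 px right of the prediction, so y is about -0.192. The black grip end covers the hinge area, so I'll check the lever angle in numbers from the scene and top views.

Run:
```python
from h import *
d=Dock(.518,-.1915,-.238)
for n in('scene3','top3','w3'):
    c=load(n); im=c['frame'].astype(int)
    p=proj(c,d.pt([0,0,60])[0])[0]
    m=(im.max(2)<50).astype(np.uint8)
    x,y=int(p[0]),int(p[1])
    if n!='w3':
        sub=m[y-30:y+30,x-30:x+30]; k,l,s,ce=cv2.connectedComponentsWithStats(sub)
        for i in range(1,k):
            if s[i,4]>4: print(n,s[i]+[x-30,y-30,0,0,0],ce[i]+[x-30,y-30])
    for th in(1.8,1.9,2.0,2.1,2.15): print(n,th,'mid',proj(c,d.lev([-102,0,4],th))[0].round(1),'underside -82',(proj(c,d.lev([-82,0,-3],th))[0]).round(1),'end',proj(c,d.lev([-122,0,4],th))[0].round(1))
    if n=='w3': print(im[5:70,251].max(1))
```

```text
scene3 [218 114   4  10  38] [219.5        118.26315789]
scene3 [221 135   2   3   5] [221.4 135.8]
scene3 1.8 mid [224.6 116.5] underside -82 [225.7 122.9] end [225.8 109.9]
scene3 1.9 mid [221.4 116.9] underside -82 [223.1 123. ] end [221.8 110.3]
scene3 2.0 mid [218.1 117.6] underside -82 [220.5 123.4] end [217.9 111.1]
scene3 2.1 mid [214.8 118.6] underside -82 [217.9 124.1] end [213.9 112.3]
scene3 2.15 mid [213.1 119.3] underside -82 [216.6 124.5] end [211.9 113. ]
top3 [320 185  13   7  51] [326.37254902 187.96078431]
top3 [299 188  44  35 285] [321.58947368 208.14736842]
top3 [300 221  13   8  56] [305.78571429 224.51785714]
top3 [332 232   4   5   8] [333.625 234.5  ]
top3 1.8 mid [326.7 193.5] underside -82 [324.6 195.2] end [328.1 194.4]
top3 1.9 mid [327.7 189.7] underside -82 [325.5 192.2] end [329.4 189.8]
top3 2.0 mid [328.7 185.9] underside -82 [326.3 189.2] end [330.5 185.1]
top3 2.1 mid [329.5 182.1] underside -82 [327.  186.2] end [331.5 180.5]
top3 2.15 mid [329.9 180.3] underside -82 [327.3 184.7] end [332.  178.2]
w3 1.8 mid [251.3  63.8] underside -82 [251.5  73.2] end [251.1  70.4]
w3 1.9 mid [251.2  38.5] underside -82 [251.4  56.1] end [250.9  35.7]
w3 2.0 mid [251.   11.8] underside -82 [251.3  38. ] end [250.7  -1.9]
w3 2.1 mid [250.9 -15.5] underside -82 [251.2  19.3] end [250.5 -41.1]
w3 2.15 mid [250.8 -29.1] underside -82 [251.2   9.9] end [250.4 -60.9]
[ 37  35  37  35  37  38  36  34  39  38  34  36  33  34  33  28  34  32
  34  31  31  31  29  27  27  26  21  16  21  20  18   7   9   9   8  18
   9  18  10  31  66  77  73  46  18  11  17  24  22  19  17  14  54 130
 127 114 108 100  92  71  86 185 174 169 171]
```

Three views agree on a lever angle of about 1.97, because the grip slipped a little. I'll push it onto the stop with shut fingers.

Emit:
servo_tool:
  steps:
    - {"dx":0.1,"dy":-0.025,"dz":-0.1,"wx":0,"wy":0,"wz":0}
    - {"dx":0.2,"dy":-0.05,"dz":-0.2,"wx":0,"wy":0,"wz":0}
    - {"dx":0.35,"dy":-0.085,"dz":-0.24,"wx":0,"wy":0,"wz":0}
    - {"dx":0.5,"dy":-0.125,"dz":-0.24,"wx":0,"wy":0,"wz":0}
    - {"dx":0.65,"dy":-0.16,"dz":-0.24,"wx":0,"wy":0,"wz":0}
  jaw: 0.0

```text
time_s: 6.23
eef_pos: [0.5016, -0.1872, 0.2245]
eef_rot: [-0.0, 0.993, -0.12, -0.0]
wrist_force: [0.2, -0.2, 1.1]
opening: 0.002
grasp_force: 0.0
```

Emit:
servo_tool:
  steps:
    - {"dx":0.1,"dy":-0.025,"dz":0,"wx":0,"wy":0,"wz":0}
    - {"dx":0.2,"dy":-0.05,"dz":0,"wx":0,"wy":0,"wz":0}
    - {"dx":0.3,"dy":-0.075,"dz":0,"wx":0,"wy":0,"wz":0}
    - {"dx":0.4,"dy":-0.1,"dz":0,"wx":0,"wy":0,"wz":0}
    - {"dx":0.4,"dy":-0.1,"dz":0,"wx":0,"wy":0,"wz":0}

```text
time_s: 6.65
eef_pos: [0.5395, -0.1965, 0.2241]
eef_rot: [-0.001, 0.993, -0.12, -0.004]
wrist_force: [-8.2, 2.4, 2.2]
opening: -0.001
grasp_force: 4.7
```

Emit:
servo_tool:
  steps:
    - {"dx":0.03,"dy":-0.01,"dz":0,"wx":0,"wy":0,"wz":0}
    - {"dx":0.05,"dy":-0.015,"dz":0,"wx":0,"wy":0,"wz":0}
    - {"dx":0.05,"dy":-0.015,"dz":0,"wx":0,"wy":0,"wz":0}
    - {"dx":0.05,"dy":-0.015,"dz":0,"wx":0,"wy":0,"wz":0}
    - {"dx":0.05,"dy":-0.015,"dz":0,"wx":0,"wy":0,"wz":0}

```text
time_s: 7.07
eef_pos: [0.5401, -0.1967, 0.2239]
eef_rot: [-0.001, 0.993, -0.12, -0.008]
wrist_force: [-26.1, 6.5, 12.3]
opening: -0.002
grasp_force: 14.2
```

The lever is on its stop: 26 N with no further motion. I'll back off and go to view the rack with the jaw line turned along rack x.

Emit:
servo_tool:
  steps:
    - {"dx":-0.2,"dy":0.05,"dz":0,"wx":0,"wy":0,"wz":0}
    - {"dx":-0.4,"dy":0.1,"dz":0,"wx":0,"wy":0,"wz":0}
    - {"dx":-0.6,"dy":0.15,"dz":0.1,"wx":0,"wy":0,"wz":0}
    - {"dx":-0.8,"dy":0.2,"dz":0.2,"wx":0,"wy":0,"wz":0.03}
    - {"dx":-1.0,"dy":0.25,"dz":0.3,"wx":0,"wy":0,"wz":0.06}

```text
time_s: 7.48
eef_pos: [0.4451, -0.1733, 0.2551]
eef_rot: [-0.0, 1.0, -0.024, -0.0]
wrist_force: [1.1, 0.2, -0.0]
opening: -0.002
grasp_force: 0.0
```

Emit:
servo_tool:
  steps:
    - {"dx":0.05,"dy":0.2,"dz":0,"wx":0,"wy":0,"wz":0.036}
    - {"dx":0.1,"dy":0.4,"dz":0,"wx":0,"wy":0,"wz":0.072}
    - {"dx":0.2,"dy":0.6,"dz":0,"wx":0,"wy":0,"wz":0.108}
    - {"dx":0.27,"dy":0.8,"dz":0,"wx":0,"wy":0,"wz":0.144}
    - {"dx":0.35,"dy":1.0,"dz":0,"wx":0,"wy":0,"wz":0.18}
  jaw: 0.35

```text
time_s: 7.9
eef_pos: [0.4814, -0.0727, 0.2553]
eef_rot: [0.0, 0.967, 0.256, 0.0]
wrist_force: [0.7, -0.5, 0.3]
opening: 0.348
grasp_force: 0.0
```

Emit:
servo_tool:
  steps:
    - {"dx":0.07,"dy":0.2,"dz":0,"wx":0,"wy":0,"wz":0.036}
    - {"dx":0.14,"dy":0.4,"dz":0,"wx":0,"wy":0,"wz":0.072}
    - {"dx":0.21,"dy":0.6,"dz":0,"wx":0,"wy":0,"wz":0.108}
    - {"dx":0.28,"dy":0.8,"dz":0,"wx":0,"wy":0,"wz":0.144}
    - {"dx":0.35,"dy":1.0,"dz":0,"wx":0,"wy":0,"wz":0.18}

```text
time_s: 8.32
eef_pos: [0.5165, 0.0277, 0.2551]
eef_rot: [0.0, 0.857, 0.516, 0.0]
wrist_force: [0.7, 0.0, 0.5]
opening: 0.347
grasp_force: 0.0
```

Emit:
servo_tool:
  steps:
    - {"dx":0.07,"dy":0.2,"dz":0,"wx":0,"wy":0,"wz":0.036}
    - {"dx":0.14,"dy":0.4,"dz":0,"wx":0,"wy":0,"wz":0.072}
    - {"dx":0.21,"dy":0.6,"dz":0,"wx":0,"wy":0,"wz":0.108}
    - {"dx":0.28,"dy":0.8,"dz":0,"wx":0,"wy":0,"wz":0.144}
    - {"dx":0.35,"dy":1.0,"dz":0,"wx":0,"wy":0,"wz":0.18}

```text
time_s: 8.73
eef_pos: [0.5514, 0.1278, 0.255]
eef_rot: [0.0, 0.679, 0.734, 0.0]
wrist_force: [0.5, 0.0, 0.5]
opening: 0.348
grasp_force: 0.0
```

Emit:
servo_tool:
  steps:
    - {"dx":0,"dy":0,"dz":0,"wx":0,"wy":0,"wz":0}
    - {"dx":0,"dy":0,"dz":0,"wx":0,"wy":0,"wz":0}
    - {"dx":0,"dy":0,"dz":0,"wx":0,"wy":0,"wz":0}
    - {"dx":0,"dy":0,"dz":0,"wx":0,"wy":0,"wz":0}
    - {"dx":0,"dy":0,"dz":0,"wx":0,"wy":0,"wz":0}

```text
time_s: 9.15
eef_pos: [0.5506, 0.1257, 0.2549]
eef_rot: [0.0, 0.682, 0.732, -0.0]
wrist_force: [-0.1, 0.1, -0.5]
opening: 0.35
grasp_force: 0.0
```

Run:
```python
from h import *
c=snap('wrist','w4')
from bench import ctrl; o=ctrl.get_obs(); print(o['eef_pos'],o['eef_rot'],o['q'].round(3),o['dq'].round(3))
w=load('w4'); print(proj(w,[[.531,.209,.094],[.569,.212,.07],[.607,.215,.07]]))
im=cv2.imread('pics/w4.png')
cv2.imwrite('pics/w4b.png',cv2.resize(im[:300],None,fx=1.5625,fy=1.5625,interpolation=cv2.INTER_CUBIC))
```

```text
[0.55065164 0.12575693 0.25489311] [ 7.50308837e-05  6.81684524e-01  7.31646228e-01 -2.28827138e-05] [ 0.015  0.139  1.607 -0.     1.396 -0.056] [ 0.001 -0.    -0.002  0.002 -0.    -0.005]
[[240.87772707  86.96161906]
 [278.79246337  87.38797634]
 [315.83871238  86.98127649]]
```

View pics/w4b.png

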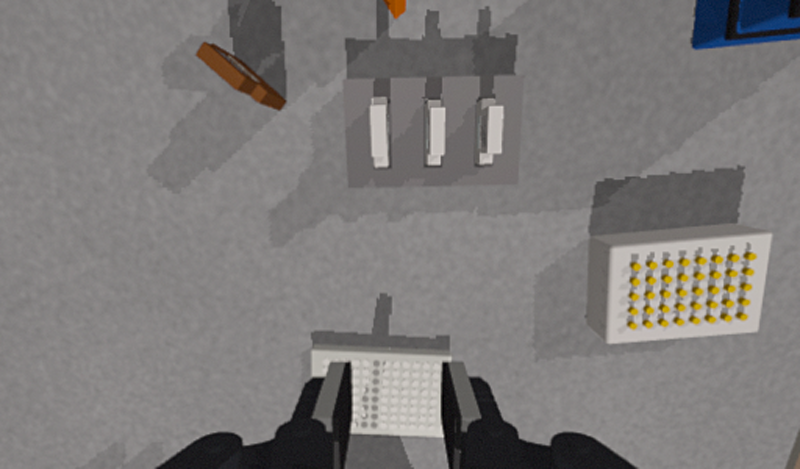

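The candidates in the wrist view are at (380,132), (436,133) and (494,130). The scene triangulation says the left one, nearest the robot, is the tall one. I'll confirm in an enlarged crop before reaching.

Run:
```python
from h import *
im=cv2.imread('pics/w4.png'); s=cv2.imread('pics/scene0.png')
a=cv2.resize(im[45:123,215:341],(800,495),interpolation=cv2.INTER_CUBIC)  # 6.35x
cv2.imwrite('pics/w4c.png',a)
w=load('w4');sc=load('scene0')
print('cam',np.linalg.inv(w['camera_from_world'])[:3,3])
```

```text
cam [0.54389712 0.20052771 0.39680914]
```

View pics/w4c.png

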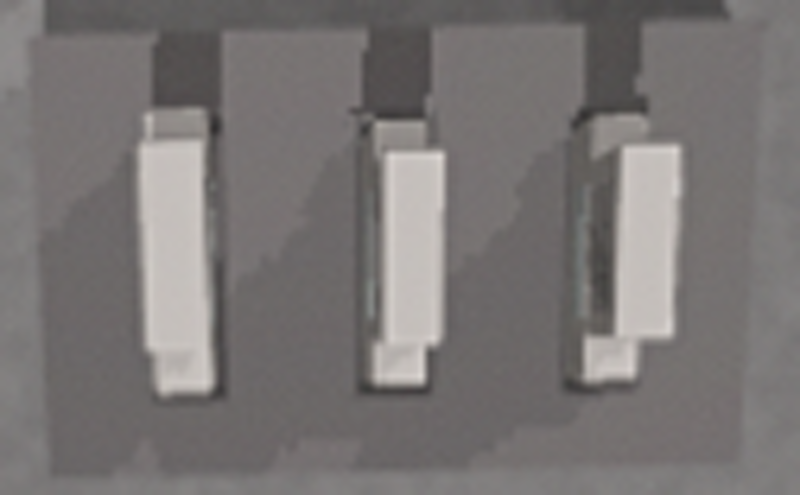

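Confirmed. The left tab at crop (176,247) is 207 px long against 194 and 197 for the others. The 1.07 ratio fits a top at 94 mm against 70 mm, so the left one is the long cartridge.

Run:
```python
from h import *
w=load('w4'); k=800/126
U=lambda X,Y:(215+X/k-.5,45+Y/k-.5)
def quad(n,pts,z):
    c=np.array([onz(w,U(*p),z) for p in pts]); m=c.mean(0)
    L=(c[0]+c[1]-c[2]-c[3])/2; W=(c[1]+c[2]-c[0]-c[3])/2
    print(n,m.round(4),'L',np.linalg.norm(L).round(4),'W',np.linalg.norm(W).round(4),'yaw',round(np.arctan2(L[1],L[0])-np.pi/2,3), round(np.arctan2(W[1],W[0]),3))
quad('long',[(139,142),(206,142),(213,350),(147,352)],.094)
quad('mid',[(383,151),(444,151),(441,345),(384,343)],.07)
quad('far',[(621,145),(682,146),(674,340),(614,337)],.07)
quad('rack',[(30,36),(765,22),(742,464),(50,474)],.03)
```

```text
long [0.5321 0.2121 0.094 ] L 0.0294 W 0.01 yaw 0.097 0.086
mid [0.5694 0.2156 0.07  ] L 0.0293 W 0.0095 yaw 0.092 0.053
far [0.6071 0.219  0.07  ] L 0.0292 W 0.0098 yaw 0.095 0.036
rack [0.5696 0.2158 0.03  ] L 0.075 W 0.1294 yaw 0.092 0.085
```

The sizes match the given ones. The long cartridge is at (0.532, 0.212), yaw 0.092. I'll go down over it and grip.

Emit:
servo_tool:
  steps:
    - {"dx":-0.04,"dy":0.2,"dz":-0.18,"wx":0,"wy":0,"wz":0.002}
    - {"dx":-0.08,"dy":0.4,"dz":-0.36,"wx":0,"wy":0,"wz":0.004}
    - {"dx":-0.12,"dy":0.6,"dz":-0.54,"wx":0,"wy":0,"wz":0.006}
    - {"dx":-0.187,"dy":0.864,"dz":-0.72,"wx":0,"wy":0,"wz":0.007}
    - {"dx":-0.187,"dy":0.864,"dz":-0.9,"wx":0,"wy":0,"wz":0.007}
  jaw: 0.25

```text
time_s: 9.62
eef_pos: [0.5308, 0.2159, 0.1643]
eef_rot: [-0.001, 0.672, 0.74, 0.001]
wrist_force: [-0.4, -0.7, 0.4]
opening: 0.25
grasp_force: 0.0
```

Emit:
servo_tool:
  steps:
    - {"dx":0,"dy":0,"dz":0,"wx":0,"wy":0,"wz":0}
    - {"dx":0,"dy":0,"dz":-0.15,"wx":0,"wy":0,"wz":0}
    - {"dx":0,"dy":0,"dz":-0.3,"wx":0,"wy":0,"wz":0}
    - {"dx":0,"dy":0,"dz":-0.4,"wx":0,"wy":0,"wz":0}
    - {"dx":0,"dy":0,"dz":-0.4,"wx":0,"wy":0,"wz":0}

```text
time_s: 10.03
eef_pos: [0.531, 0.2118, 0.1233]
eef_rot: [-0.001, 0.673, 0.739, -0.001]
wrist_force: [-0.2, -0.4, -0.1]
opening: 0.251
grasp_force: 0.0
```

Emit:
servo_tool:
  steps:
    - {"dx":0.01,"dy":0.004,"dz":-0.15,"wx":0,"wy":0,"wz":0}
    - {"dx":0.01,"dy":0.004,"dz":-0.3,"wx":0,"wy":0,"wz":0}
    - {"dx":0.01,"dy":0.004,"dz":-0.45,"wx":0,"wy":0,"wz":0}
    - {"dx":0.01,"dy":0.004,"dz":-0.575,"wx":0,"wy":0,"wz":0}
    - {"dx":0.01,"dy":0.004,"dz":-0.575,"wx":0,"wy":0,"wz":0}

```text
time_s: 10.45
eef_pos: [0.5317, 0.2126, 0.0655]
eef_rot: [-0.001, 0.673, 0.739, -0.001]
wrist_force: [-0.7, 0.3, -1.4]
opening: 0.248
grasp_force: 0.0
```

Emit:
servo_tool:
  steps:
    - {"dx":0,"dy":0,"dz":0,"wx":0,"wy":0,"wz":0}
    - {"dx":0,"dy":0,"dz":0,"wx":0,"wy":0,"wz":0}
    - {"dx":0,"dy":0,"dz":0,"wx":0,"wy":0,"wz":0}
    - {"dx":0,"dy":0,"dz":0,"wx":0,"wy":0,"wz":0}
    - {"dx":0,"dy":0,"dz":0,"wx":0,"wy":0,"wz":0}
  jaw: 0.0

```text
time_s: 10.87
eef_pos: [0.5334, 0.2135, 0.0681]
eef_rot: [0.0, 0.673, 0.74, 0.0]
wrist_force: [-0.4, -0.2, -0.7]
opening: 0.101
grasp_force: 61.1
```

Run:
```python
from bench import ctrl; o=ctrl.get_obs(); print(o)
```

```text
{'time_s': 10.8667, 'q': array([1.74182824e-01, 3.76941806e-01, 1.72389276e+00, 2.66671340e-05,
       1.03954518e+00, 7.95812937e-02]), 'dq': array([-0.00087838,  0.00195071,  0.00331154, -0.00046946, -0.00048219,
        0.00046828]), 'joint_efforts': array([-3.19791574e-02, -4.84719694e+01, -2.93620437e+01, -1.80098898e-03,
       -4.16127572e-03, -1.23739346e-05]), 'eef_pos': array([0.53343153, 0.21348314, 0.06805402]), 'eef_rot': array([3.62021281e-04, 6.72886548e-01, 7.39745446e-01, 4.86683493e-04]), 'wrist_force': array([-0.3555939 , -0.15524242, -0.70087788]), 'torque': array([-0.01016988,  0.01752584, -0.00260863]), 'grasp_force': 61.14013195037842, 'opening': 0.10063695189220725}
```

Emit:
servo_tool:
  steps:
    - {"dx":0,"dy":0,"dz":0.12,"wx":0,"wy":0,"wz":0}
    - {"dx":0,"dy":0,"dz":0.3,"wx":0,"wy":0,"wz":0}
    - {"dx":0,"dy":0,"dz":0.5,"wx":0,"wy":0,"wz":0}
    - {"dx":0,"dy":0,"dz":0.75,"wx":0,"wy":0,"wz":0}
    - {"dx":0,"dy":0,"dz":1.0,"wx":0,"wy":0,"wz":0}

```text
time_s: 11.28
eef_pos: [0.5326, 0.2133, 0.1691]
eef_rot: [-0.0, 0.673, 0.74, -0.0]
wrist_force: [0.3, 0.0, 0.1]
opening: 0.103
grasp_force: 61.3
```

```bash
cat >> h.py <<'E'
def plan(d,off,cmd_rot=None,cmd_pos=None):
    """shift(100mm)/turn(pi) from the measured pose to TCP at socket-frame point off, in line with slot"""
    from bench import ctrl; o=ctrl.get_obs()
    Rt=np.c_[d.R[:,1],d.R[:,0],-d.R[:,2]]
    q=o['eef_rot']; Rc=R.from_quat([q[1],q[2],q[3],q[0]])
    rv=(R.from_matrix(Rt)*Rc.inv()).as_rotvec()
    t=d.pt(off)[0]; print('target',t.round(4),'shift',((t-o['eef_pos'])*10).round(3),'turn',(rv/np.pi).round(4),'pos',o['eef_pos'].round(4),'F',o['wrist_force'].round(1),'loc err mm',(d.R.T@(o['eef_pos']-t)*1000).round(1),o['opening'])
E
python3 -c "
from h import *
plan(Dock(.518,-.1915,-.238),[0,0,120])"
```

```text
target [ 0.4673 -0.1792  0.1961] shift [-0.654 -3.925  0.27 ] turn [-0.0103 -0.1436 -0.1041] pos [0.5326 0.2133 0.1691] F [0.3 0.  0.1] loc err mm [-37.9 396.9 -11.7] 0.10309365442226419
```

Emit:
servo_tool:
  steps:
    - {"dx":-0.03,"dy":-0.2,"dz":0.1,"wx":-0.0007,"wy":-0.0096,"wz":-0.007}
    - {"dx":-0.06,"dy":-0.4,"dz":0.2,"wx":-0.0014,"wy":-0.0192,"wz":-0.014}
    - {"dx":-0.1,"dy":-0.6,"dz":0.3,"wx":-0.002,"wy":-0.0288,"wz":-0.021}
    - {"dx":-0.15,"dy":-0.8,"dz":0.4,"wx":-0.0027,"wy":-0.0384,"wz":-0.028}
    - {"dx":-0.2,"dy":-0.98,"dz":0.5,"wx":-0.0034,"wy":-0.048,"wz":-0.0347}

```text
time_s: 11.7
eef_pos: [0.5127, 0.1144, 0.2189]
eef_rot: [0.06, 0.711, 0.699, 0.047]
wrist_force: [-0.9, -0.0, -0.2]
opening: 0.105
grasp_force: 61.4
```

Emit:
servo_tool:
  steps:
    - {"dx":-0.04,"dy":-0.2,"dz":0,"wx":-0.0007,"wy":-0.0096,"wz":-0.007}
    - {"dx":-0.08,"dy":-0.4,"dz":0,"wx":-0.0014,"wy":-0.0192,"wz":-0.014}
    - {"dx":-0.12,"dy":-0.6,"dz":0,"wx":-0.002,"wy":-0.0288,"wz":-0.021}
    - {"dx":-0.16,"dy":-0.8,"dz":0,"wx":-0.0027,"wy":-0.0384,"wz":-0.028}
    - {"dx":-0.2,"dy":-0.98,"dz":0,"wx":-0.0034,"wy":-0.048,"wz":-0.0347}

```text
time_s: 12.12
eef_pos: [0.4927, 0.0164, 0.2185]
eef_rot: [0.119, 0.742, 0.653, 0.094]
wrist_force: [-0.4, -0.7, -0.1]
opening: 0.104
grasp_force: 61.3
```

Emit:
servo_tool:
  steps:
    - {"dx":-0.04,"dy":-0.2,"dz":0,"wx":-0.0007,"wy":-0.0096,"wz":-0.007}
    - {"dx":-0.08,"dy":-0.4,"dz":0,"wx":-0.0014,"wy":-0.0192,"wz":-0.014}
    - {"dx":-0.12,"dy":-0.6,"dz":0,"wx":-0.002,"wy":-0.0288,"wz":-0.021}
    - {"dx":-0.16,"dy":-0.8,"dz":0,"wx":-0.0027,"wy":-0.0384,"wz":-0.028}
    - {"dx":-0.2,"dy":-0.98,"dz":0,"wx":-0.0035,"wy":-0.0476,"wz":-0.0347}

```text
time_s: 12.53
eef_pos: [0.4727, -0.0816, 0.2184]
eef_rot: [0.177, 0.766, 0.602, 0.139]
wrist_force: [0.7, 0.3, -1.3]
opening: 0.104
grasp_force: 61.3
```

Emit:
servo_tool:
  steps:
    - {"dx":-0.02,"dy":-0.2,"dz":-0.05,"wx":0,"wy":0,"wz":0}
    - {"dx":-0.03,"dy":-0.4,"dz":-0.1,"wx":0,"wy":0,"wz":0}
    - {"dx":-0.04,"dy":-0.65,"dz":-0.17,"wx":0,"wy":0,"wz":0}
    - {"dx":-0.054,"dy":-0.985,"dz":-0.23,"wx":0,"wy":0,"wz":0}
    - {"dx":-0.054,"dy":-0.985,"dz":-0.23,"wx":0,"wy":0,"wz":0}

```text
time_s: 12.95
eef_pos: [0.4672, -0.1838, 0.1951]
eef_rot: [0.177, 0.767, 0.601, 0.137]
wrist_force: [-0.5, -0.4, -0.1]
opening: 0.102
grasp_force: 61.3
```

Emit:
servo_tool:
  steps:
    - {"dx":0,"dy":0,"dz":0,"wx":0,"wy":0,"wz":0}
    - {"dx":0,"dy":0,"dz":0,"wx":0,"wy":0,"wz":0}
    - {"dx":0,"dy":0,"dz":0,"wx":0,"wy":0,"wz":0}
    - {"dx":0,"dy":0,"dz":0,"wx":0,"wy":0,"wz":0}
    - {"dx":0,"dy":0,"dz":0,"wx":0,"wy":0,"wz":0}

```text
time_s: 13.37
eef_pos: [0.4679, -0.1781, 0.1946]
eef_rot: [0.176, 0.766, 0.603, 0.138]
wrist_force: [-0.0, -0.2, -0.7]
opening: 0.104
grasp_force: 61.3
```

Run:
```python
from h import *
d=Dock(.518,-.1915,-.238)
plan(d,[0,0,120]); snap('wrist','w5'); snap('scene','s5'); snap('top','t5'); plan(d,[0,0,120])
w=load('w5'); im=cv2.imread('pics/w5.png')
print('mouth px',proj(w,d.pt([[0,0,0],[0,23.5,0],[0,-23.5,0]])).round(1),'cart bottom',proj(w,d.pt([[-5,22,60],[5,22,60],[5,-22,60],[-5,-22,60]])).round(1))
cv2.imwrite('pics/w5b.png',cv2.resize(im,(800,600),interpolation=cv2.INTER_CUBIC))
```

```text
target [ 0.4673 -0.1792  0.1961] shift [-0.006 -0.011  0.014] turn [ 0.0001  0.0002 -0.0006] pos [ 0.4679 -0.1781  0.1946] F [-0.  -0.2 -0.7] loc err mm [-0.4  1.2 -1.4] 0.10379095271997486
target [ 0.4673 -0.1792  0.1961] shift [-0.005 -0.007  0.016] turn [ 0.0001  0.0001 -0.0003] pos [ 0.4677 -0.1785  0.1944] F [ 0.9  0.7 -1.2] loc err mm [-0.5  0.8 -1.6] 0.1029190222213828
mouth px [[255.5 184.9]
 [255.6 159.4]
 [255.4 209.1]] cart bottom [[249.1 178.6]
 [263.4 178.6]
 [262.7 236.2]
 [249.2 236.2]]
```

Using the last picture here, to compare the cartridge and the slot in one view.

View pics/w5b.png

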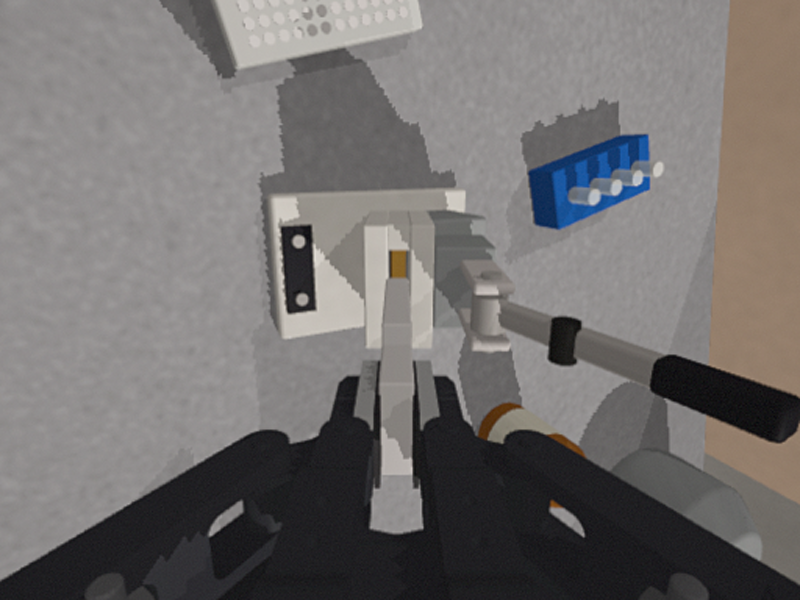

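The picture shows the brass slot floor at (390–408, 250–280) with the cartridge's lower edge at (386–409, 280), nearly lined up. The lever is well back, with its grip at (725,400). I'll measure both edges to sub-pixel.

Run:
```python
from h import *
w=load('w5'); g=cv2.cvtColor(w['frame'],cv2.COLOR_RGB2GRAY).astype(int)
d=Dock(.518,-.1915,-.238)
print('cols',list(range(228,286,1)))
for r in(164,168,172,176,178,180,182,185,190,200): print(r,g[r,236:280].tolist())
print('col254 rows150-190',g[150:190,254].tolist())
for r in(168,172,176): print('b-r',r,(w['frame'][r,240:270,0].astype(int)-w['frame'][r,240:270,2]).tolist())
P=[[s,y,0] for y in(23.5,10) for s in(-20,-6.3,6.3,20)]
print('model top face',proj(w,d.pt(P)).round(1).tolist())
print('floor',proj(w,d.pt([[-6.3,23.5,-48],[6.3,23.5,-48],[6.3,5,-48]])).round(1).tolist())
print('cart bottom',proj(w,d.pt([[-5,22,60],[5,22,60]])).round(1).tolist(),'plate top',proj(w,d.pt([[-5,22,120],[5,22,120]])).round(1).tolist())
```

```text
cols [228, 229, 230, 231, 232, 233, 234, 235, 236, 237, 238, 239, 240, 241, 242, 243, 244, 245, 246, 247, 248, 249, 250, 251, 252, 253, 254, 255, 256, 257, 258, 259, 260, 261, 262, 263, 264, 265, 266, 267, 268, 269, 270, 271, 272, 273, 274, 275, 276, 277, 278, 279, 280, 281, 282, 283, 284, 285]
164 [186, 185, 185, 184, 184, 186, 186, 186, 186, 187, 191, 201, 160, 70, 64, 100, 103, 104, 103, 101, 103, 101, 102, 96, 81, 104, 121, 166, 194, 184, 142, 138, 140, 140, 141, 140, 141, 141, 142, 142, 144, 146, 89, 93]
168 [185, 186, 185, 185, 185, 187, 187, 187, 188, 187, 190, 202, 162, 70, 65, 102, 104, 101, 102, 102, 101, 104, 102, 93, 85, 107, 122, 166, 188, 187, 186, 188, 188, 185, 142, 139, 143, 142, 142, 144, 145, 140, 88, 93]
172 [187, 187, 187, 187, 186, 188, 189, 189, 190, 189, 193, 204, 164, 73, 62, 100, 103, 101, 100, 101, 103, 102, 102, 94, 88, 105, 125, 167, 189, 187, 186, 186, 187, 190, 185, 143, 139, 142, 142, 144, 145, 130, 86, 95]
176 [188, 187, 187, 188, 189, 190, 188, 188, 190, 190, 194, 204, 175, 77, 62, 98, 101, 101, 102, 98, 101, 102, 101, 93, 87, 105, 126, 171, 190, 188
[... 1595 characters left out ...]
7, 136, 137, 138, 136, 136, 136, 136]
b-r 168 [11, 12, 12, 13, 13, 12, 11, 12, 10, 6, 58, 95, 94, 97, 95, 95, 97, 93, 94, 62, 0, 8, 10, 13, 12, 12, 12, 13, 13, 13]
b-r 172 [13, 12, 12, 12, 13, 13, 12, 13, 9, 6, 54, 96, 94, 96, 97, 93, 93, 95, 94, 61, 2, 7, 10, 12, 13, 14, 13, 12, 12, 13]
b-r 176 [14, 13, 14, 14, 13, 13, 12, 14, 12, 6, 55, 96, 97, 96, 93, 93, 94, 98, 93, 61, 4, 7, 9, 13, 14, 14, 12, 13, 12, 13]
model top face [[233.1, 159.4], [248.5, 159.4], [262.8, 159.5], [278.2, 159.5], [233.3, 174.2], [248.6, 174.2], [262.6, 174.3], [277.8, 174.3]]
floor [[249.3, 150.3], [261.4, 150.3], [261.2, 167.7]]
cart bottom [[249.1, 178.6], [263.4, 178.6]] plate top [[247.4, 209.3], [267.2, 209.4]]
```

Mouth edges measured at columns 248.5–262.8, exactly as modelled, so the dock pose is good. The cartridge sits about 1.4 mm low in socket x and about 0.9 mm high in y. I'll correct both and descend to 10 mm above the mouth.

Emit:
servo_tool:
  steps:
    - {"dx":0.013,"dy":-0.012,"dz":0.007,"wx":0.0005,"wy":0.002,"wz":0}
    - {"dx":0.06,"dy":-0.025,"dz":-0.1,"wx":0.0005,"wy":0.002,"wz":0}
    - {"dx":0.12,"dy":-0.037,"dz":-0.22,"wx":0.0005,"wy":0.002,"wz":0}
    - {"dx":0.18,"dy":-0.05,"dz":-0.34,"wx":0.0005,"wy":0.002,"wz":0}
    - {"dx":0.216,"dy":-0.062,"dz":-0.425,"wx":0.0005,"wy":0.002,"wz":0}

```text
time_s: 13.93
eef_pos: [0.4895, -0.1852, 0.151]
eef_rot: [0.173, 0.767, 0.603, 0.136]
wrist_force: [-0.1, 0.5, -0.7]
opening: 0.101
grasp_force: 61.4
```

Emit:
servo_tool:
  steps:
    - {"dx":0,"dy":0,"dz":0,"wx":0,"wy":0,"wz":0}
    - {"dx":0,"dy":0,"dz":0,"wx":0,"wy":0,"wz":0}
    - {"dx":0,"dy":0,"dz":0,"wx":0,"wy":0,"wz":0}
    - {"dx":0,"dy":0,"dz":0,"wx":0,"wy":0,"wz":0}
    - {"dx":0,"dy":0,"dz":0,"wx":0,"wy":0,"wz":0}

```text
time_s: 14.35
eef_pos: [0.4894, -0.1856, 0.1526]
eef_rot: [0.174, 0.767, 0.603, 0.136]
wrist_force: [-0.1, -0.2, 0.5]
opening: 0.105
grasp_force: 61.4
```

Run:
```python
from h import *
d=Dock(.518,-.1915,-.238); plan(d,[0,0,70])
w=snap('wrist','w6'); w=load('w6'); g=cv2.cvtColor(w['frame'],cv2.COLOR_RGB2GRAY).astype(int)
m=proj(w,d.pt([[-6.3,23.5,0],[6.3,23.5,0],[-6.3,21,0],[6.3,21,0]])); print('mouth',m.round(1).tolist())
b=proj(w,d.pt([[-5,22,10],[5,22,10],[-5,22,40],[5,22,40],[-5,22,69],[5,22,69]])); print('cart',b.round(1).tolist())
print(236,'..')
for r in sorted({int(v) for v in (*range(int(m[0,1])-2,int(b[0,1])+4),b[2,1],b[4,1]-3)}): print(r,g[r,238:276].tolist())
print(int(m[0,1])-6,g[int(m[0,1])-6:int(m[0,1])+14,255].tolist())
```

```text
target [ 0.4884 -0.1843  0.151 ] shift [-0.01   0.013 -0.016] turn [-0.0002 -0.0016  0.0001] pos [ 0.4894 -0.1856  0.1526] F [-0.1 -0.2  0.5] loc err mm [ 1.8 -1.   0.9] 0.105355244458584
mouth [[245.0, 169.1], [262.2, 169.2], [245.0, 172.5], [262.2, 172.5]]
cart [[246.4, 174.5], [260.7, 174.5], [245.0, 186.7], [261.5, 186.8], [243.1, 202.9], [262.7, 203.0]]
236 ..
167 [145, 145, 144, 146, 146, 149, 142, 142, 142, 153, 191, 192, 190, 189, 189, 189, 190, 190, 190, 190, 190, 190, 169, 133, 127, 140, 144, 144, 145, 145, 145, 145, 144, 145, 146, 145, 146, 146]
168 [145, 145, 145, 145, 147, 147, 142, 143, 143, 154, 194, 192, 192, 192, 192, 192, 192, 192, 191, 192, 193, 194, 190, 153, 136, 158, 145, 144, 143, 144, 144, 145, 145, 145, 144, 145, 146, 145]
169 [144, 146, 145, 144, 147, 147, 139, 129, 126, 122, 163, 164, 164, 163, 163, 163, 163, 163, 164, 164, 163, 161, 160, 143, 142, 174, 147, 143, 144, 143, 143, 145, 143, 144, 144, 143, 145, 145]
170 [144, 144, 144, 144, 146, 148, 134, 109, 102, 63, 104, 107, 107, 108, 107, 106, 107, 106, 107, 107, 105, 91, 98, 110, 143, 181, 170, 144, 143, 
[... 1180 characters left out ...]
, 144, 142]
177 [143, 145, 143, 144, 145, 147, 140, 110, 102, 64, 112, 114, 114, 114, 114, 114, 115, 114, 114, 114, 114, 102, 103, 109, 144, 186, 189, 190, 186, 168, 144, 142, 141, 141, 141, 145, 144, 143]
186 [145, 141, 147, 145, 145, 150, 143, 135, 115, 134, 140, 140, 138, 139, 138, 139, 139, 139, 140, 140, 137, 139, 140, 139, 147, 185, 192, 190, 189, 189, 189, 190, 190, 190, 173, 170, 147, 146]
199 [145, 145, 145, 144, 145, 148, 146, 125, 134, 139, 138, 139, 138, 139, 139, 139, 139, 139, 138, 139, 139, 139, 139, 141, 156, 188, 190, 188, 188, 188, 188, 188, 188, 188, 189, 190, 190, 190]
163 [185, 189, 187, 187, 190, 192, 163, 106, 101, 105, 104, 103, 104, 105, 114, 132, 140, 138, 140, 139]
```

At 10 mm above the mouth, the cartridge end is about 1.8 mm too far in -y and 0.6 mm too far in +x. I'll correct that and enter.

Emit:
servo_tool:
  steps:
    - {"dx":-0.001,"dy":0.019,"dz":-0.003,"wx":0,"wy":0,"wz":0}
    - {"dx":-0.001,"dy":0.019,"dz":-0.003,"wx":0,"wy":0,"wz":0}
    - {"dx":-0.001,"dy":0.019,"dz":-0.003,"wx":0,"wy":0,"wz":0}
    - {"dx":0.015,"dy":0.015,"dz":-0.039,"wx":0,"wy":0,"wz":0}
    - {"dx":0.02,"dy":0.014,"dz":-0.048,"wx":0,"wy":0,"wz":0}

```text
time_s: 14.82
eef_pos: [0.4912, -0.1839, 0.1466]
eef_rot: [0.173, 0.767, 0.603, 0.136]
wrist_force: [-0.5, 0.5, -1.3]
opening: 0.106
grasp_force: 61.4
```

Run:
```python
from h import *
d=Dock(.518,-.1915,-.238); plan(d,[0,0,66])
snap('wrist','w7'); w=load('w7'); g=cv2.cvtColor(w['frame'],cv2.COLOR_RGB2GRAY).astype(int)
m=proj(w,d.pt([[-6.3,23.5,0],[6.3,23.5,0]])); print('mouth',m.round(1).tolist())
b=proj(w,d.pt([[-5,22,6],[5,22,6],[-5,22,40],[5,22,40]])); print('cart',b.round(1).tolist())
r0=int(m[0,1])-4; print(r0,g[r0:r0+18,254].tolist())
for r in range(int(b[0,1])-1,int(b[0,1])+8): print(r,g[r,240:268].tolist())
```

```text
target [ 0.4901 -0.1847  0.1474] shift [-0.011 -0.008  0.008] turn [-0.0005 -0.002   0.    ] pos [ 0.4912 -0.1839  0.1466] F [-0.5  0.5 -1.3] loc err mm [ 0.4  1.1 -1.1] 0.10591124945586658
mouth [[246.9, 173.9], [264.5, 174.0]]
cart [[248.5, 178.1], [262.9, 178.2], [247.2, 193.0], [264.2, 193.1]]
169 [146, 140, 141, 142, 142, 122, 103, 102, 115, 134, 140, 139, 141, 139, 138, 140, 139, 138]
177 [143, 144, 145, 145, 147, 147, 128, 108, 104, 79, 111, 116, 115, 116, 115, 114, 115, 113, 113, 115, 108, 82, 101, 110, 134, 174, 191, 170]
178 [143, 143, 145, 144, 146, 147, 131, 115, 132, 121, 132, 134, 133, 132, 134, 132, 133, 134, 134, 133, 129, 83, 99, 110, 134, 172, 193, 186]
179 [145, 142, 144, 145, 145, 146, 131, 120, 140, 140, 140, 139, 140, 140, 140, 141, 140, 141, 141, 142, 142, 101, 99, 110, 133, 174, 192, 185]
180 [144, 143, 145, 144, 146, 147, 133, 122, 140, 138, 138, 138, 139, 140, 139, 141, 140, 140, 139, 142, 144, 123, 100, 110, 134, 174, 192, 190]
181 [142, 142, 145, 143, 145, 146, 129, 124, 139, 139, 137, 139, 139, 140, 141, 140, 141, 141, 141, 140, 143, 128, 99, 108, 133, 174, 192, 190]
182 [143, 144, 144, 145, 146, 145, 129, 123, 139, 138, 138, 139, 138, 140, 139, 138, 140, 139, 141, 141, 140, 123, 101, 108, 134, 173, 191, 190]
183 [143, 142, 141, 145, 147, 147, 125, 127, 140, 138, 139, 138, 139, 138, 138, 139, 140, 141, 140, 142, 142, 131, 101, 108, 136, 175, 190, 190]
184 [140, 139, 140, 144, 147, 147, 126, 127, 140, 139, 139, 139, 139, 138, 140, 140, 138, 139, 140, 140, 143, 135, 103, 107, 137, 175, 190, 189]
185 [138, 139, 139, 144, 141, 136, 125, 132, 138, 139, 138, 139, 139, 139, 139, 140, 139, 139, 139, 141, 142, 131, 101, 108, 135, 175, 191, 189]
```

Emit:
servo_tool:
  steps:
    - {"dx":0.007,"dy":-0.002,"dz":0.003,"wx":0,"wy":0,"wz":0}
    - {"dx":0.007,"dy":-0.002,"dz":0.003,"wx":0,"wy":0,"wz":0}
    - {"dx":0.028,"dy":-0.007,"dz":-0.042,"wx":0,"wy":0,"wz":0}
    - {"dx":0.049,"dy":-0.012,"dz":-0.087,"wx":0,"wy":0,"wz":0}
    - {"dx":0.07,"dy":-0.017,"dz":-0.132,"wx":0,"wy":0,"wz":0}

```text
time_s: 15.28
eef_pos: [0.4983, -0.1857, 0.1333]
eef_rot: [0.173, 0.767, 0.603, 0.136]
wrist_force: [-0.2, -0.3, 0.0]
opening: 0.104
grasp_force: 61.4
```

Emit:
servo_tool:
  steps:
    - {"dx":0,"dy":0,"dz":0,"wx":0,"wy":0,"wz":0}
    - {"dx":0,"dy":0,"dz":0,"wx":0,"wy":0,"wz":0}
    - {"dx":0,"dy":0,"dz":0,"wx":0,"wy":0,"wz":0}
    - {"dx":0,"dy":0,"dz":0,"wx":0,"wy":0,"wz":0}
    - {"dx":0,"dy":0,"dz":0,"wx":0,"wy":0,"wz":0}

```text
time_s: 15.7
eef_pos: [0.4982, -0.1857, 0.134]
eef_rot: [0.173, 0.767, 0.603, 0.136]
wrist_force: [-0.4, -0.1, -0.5]
opening: 0.109
grasp_force: 61.4
```

Run:
```python
from h import *
d=Dock(.518,-.1915,-.238); plan(d,[0,0,51])
```

```text
target [ 0.4964 -0.1863  0.1339] shift [-0.018 -0.006 -0.001] turn [-0.0004 -0.0018  0.    ] pos [ 0.4982 -0.1857  0.134 ] F [-0.4 -0.1 -0.5] loc err mm [ 1.5  1.  -0.6] 0.10854226057315103
```

It has entered with no force. Going down the slot.

Emit:
servo_tool:
  steps:
    - {"dx":0.015,"dy":-0.004,"dz":-0.032,"wx":0,"wy":0,"wz":0}
    - {"dx":0.03,"dy":-0.007,"dz":-0.065,"wx":0,"wy":0,"wz":0}
    - {"dx":0.046,"dy":-0.011,"dz":-0.097,"wx":0,"wy":0,"wz":0}
    - {"dx":0.061,"dy":-0.015,"dz":-0.13,"wx":0,"wy":0,"wz":0}
    - {"dx":0.076,"dy":-0.018,"dz":-0.162,"wx":0,"wy":0,"wz":0}

```text
time_s: 16.12
eef_pos: [0.5058, -0.1874, 0.1171]
eef_rot: [0.173, 0.767, 0.603, 0.136]
wrist_force: [-0.5, -1.2, -0.4]
opening: 0.105
grasp_force: 61.4
```

Emit:
servo_tool:
  steps:
    - {"dx":0.015,"dy":-0.004,"dz":-0.032,"wx":0,"wy":0,"wz":0}
    - {"dx":0.03,"dy":-0.007,"dz":-0.065,"wx":0,"wy":0,"wz":0}
    - {"dx":0.046,"dy":-0.011,"dz":-0.097,"wx":0,"wy":0,"wz":0}
    - {"dx":0.061,"dy":-0.015,"dz":-0.13,"wx":0,"wy":0,"wz":0}
    - {"dx":0.076,"dy":-0.018,"dz":-0.162,"wx":0,"wy":0,"wz":0}

```text
time_s: 16.53
eef_pos: [0.5135, -0.1893, 0.101]
eef_rot: [0.173, 0.767, 0.603, 0.136]
wrist_force: [0.6, 0.2, -0.3]
opening: 0.107
grasp_force: 61.4
```

Run:
```python
from h import *
d=Dock(.518,-.1915,-.238); plan(d,[0,0,15])
```

```text
target [ 0.5117 -0.19    0.1015] shift [-0.019 -0.007  0.005] turn [-0.0005 -0.0019  0.    ] pos [ 0.5135 -0.1893  0.101 ] F [ 0.6  0.2 -0.3] loc err mm [ 1.3  1.1 -1.1] 0.10664924754302585
```

Emit:
servo_tool:
  steps:
    - {"dx":0.008,"dy":-0.002,"dz":-0.018,"wx":0,"wy":0,"wz":0}
    - {"dx":0.017,"dy":-0.004,"dz":-0.036,"wx":0,"wy":0,"wz":0}
    - {"dx":0.017,"dy":-0.004,"dz":-0.036,"wx":0,"wy":0,"wz":0}
    - {"dx":0.017,"dy":-0.004,"dz":-0.036,"wx":0,"wy":0,"wz":0}
    - {"dx":0.017,"dy":-0.004,"dz":-0.036,"wx":0,"wy":0,"wz":0}

```text
time_s: 16.95
eef_pos: [0.515, -0.1896, 0.0979]
eef_rot: [0.173, 0.767, 0.603, 0.136]
wrist_force: [-2.3, 0.8, 1.6]
opening: 0.101
grasp_force: 61.8
```

On the sprung floor at about 2.5 N. Release and withdraw along the slot axis.

Emit:
servo_tool:
  steps:
    - {"dx":0,"dy":0,"dz":0,"wx":0,"wy":0,"wz":0}
    - {"dx":0,"dy":0,"dz":0,"wx":0,"wy":0,"wz":0}
    - {"dx":0,"dy":0,"dz":0,"wx":0,"wy":0,"wz":0}
    - {"dx":-0.042,"dy":0.01,"dz":0.09,"wx":0,"wy":0,"wz":0}
    - {"dx":-0.085,"dy":0.02,"dz":0.18,"wx":0,"wy":0,"wz":0}
  jaw: 0.22

```text
time_s: 17.37
eef_pos: [0.5062, -0.1874, 0.1154]
eef_rot: [0.172, 0.767, 0.603, 0.136]
wrist_force: [1.5, 0.6, -0.0]
opening: 0.224
grasp_force: 0.0
```

Emit:
servo_tool:
  steps:
    - {"dx":-0.085,"dy":0.02,"dz":0.18,"wx":0,"wy":0,"wz":0}
    - {"dx":-0.17,"dy":0.041,"dz":0.36,"wx":0,"wy":0,"wz":0}
    - {"dx":-0.254,"dy":0.062,"dz":0.54,"wx":0,"wy":0,"wz":0}
    - {"dx":-0.338,"dy":0.082,"dz":0.72,"wx":0,"wy":0,"wz":0}
    - {"dx":-0.423,"dy":0.103,"dz":0.9,"wx":0,"wy":0,"wz":0}

```text
time_s: 17.78
eef_pos: [0.4638, -0.1771, 0.2066]
eef_rot: [0.173, 0.767, 0.603, 0.136]
wrist_force: [0.4, -0.0, -1.1]
opening: 0.221
grasp_force: 0.0
```

Emit:
servo_tool:
  steps:
    - {"dx":0,"dy":0,"dz":0,"wx":0,"wy":0,"wz":0}
    - {"dx":0,"dy":0,"dz":0,"wx":0,"wy":0,"wz":0}
    - {"dx":0,"dy":0,"dz":0,"wx":0,"wy":0,"wz":0}
    - {"dx":0,"dy":0,"dz":0,"wx":0,"wy":0,"wz":0}
    - {"dx":0,"dy":0,"dz":0,"wx":0,"wy":0,"wz":0}

```text
time_s: 18.2
eef_pos: [0.464, -0.1769, 0.2045]
eef_rot: [0.172, 0.767, 0.603, 0.136]
wrist_force: [0.1, 0.3, 0.3]
opening: 0.216
grasp_force: 0.0
```

Run:
```python
from h import *
d=Dock(.518,-.1915,-.238); plan(d,[0,0,120])
snap('wrist','w8'); w=load('w8'); g=cv2.cvtColor(w['frame'],cv2.COLOR_RGB2GRAY).astype(int)
for n,z in(('proud',-48),('home',-54)):
    print(n,'tab top',proj(w,d.pt([[x,y,z+88] for x,y in((-5,15),(5,15),(5,-15),(-5,-15))])).round(1).tolist(),'plate end',proj(w,d.pt([[-5,22,z+60],[5,22,z+60]])).round(1).tolist())
cc=proj(w,d.pt([0,0,40]))[0].astype(int)
for r in range(cc[1]-40,cc[1]+36,4): print(r,g[r,cc[0]-20:cc[0]+21].tolist())
print(cc)
```

```text
target [ 0.4673 -0.1792  0.1961] shift [ 0.033 -0.023 -0.084] turn [-0.001  -0.0025  0.    ] pos [ 0.464  -0.1769  0.2045] F [0.1 0.3 0.3] loc err mm [0.3 1.4 9.2] 0.21585726115603468
proud tab top [[249.8, 177.4], [262.3, 177.4], [262.0, 212.4], [249.9, 212.4]] plate end [[250.4, 161.7], [261.7, 161.7]]
home tab top [[249.9, 175.5], [262.1, 175.6], [261.8, 209.8], [250.1, 209.8]] plate end [[250.5, 160.3], [261.6, 160.3]]
155 [144, 143, 144, 143, 143, 144, 143, 144, 144, 145, 143, 143, 146, 149, 141, 140, 140, 140, 140, 140, 144, 172, 188, 189, 188, 187, 167, 129, 130, 142, 143, 144, 143, 143, 143, 143, 145, 143, 142, 145, 144]
159 [141, 142, 141, 141, 140, 142, 143, 141, 141, 141, 143, 143, 145, 145, 119, 137, 137, 135, 136, 137, 135, 134, 136, 134, 119, 87, 87, 113, 157, 188, 145, 139, 141, 141, 140, 142, 142, 142, 142, 143, 143]
163 [144, 142, 142, 140, 142, 141, 141, 141, 136, 128, 128, 129, 126, 119, 135, 143, 143, 143, 141, 153, 193, 192, 191, 196, 209, 106, 83, 112, 158, 193, 184, 143, 139, 141, 137, 138, 141, 141, 143, 142, 143]
167 [141, 143, 142, 143, 143, 142, 136, 136, 1
[... 2616 characters left out ...]
 183, 186, 187, 187, 183, 183, 178, 179, 179, 180, 182, 182]
219 [137, 146, 148, 148, 146, 147, 148, 150, 151, 150, 150, 149, 147, 140, 146, 155, 155, 153, 155, 154, 155, 155, 153, 156, 156, 161, 164, 152, 155, 158, 158, 158, 156, 158, 159, 158, 158, 158, 158, 158, 156]
223 [137, 136, 138, 137, 135, 136, 139, 140, 140, 140, 136, 134, 136, 135, 138, 134, 135, 134, 132, 133, 132, 135, 142, 148, 148, 151, 152, 154, 154, 150, 148, 147, 149, 153, 153, 152, 151, 152, 150, 151, 149]
227 [134, 134, 136, 136, 134, 133, 137, 136, 137, 137, 135, 134, 134, 135, 135, 134, 135, 135, 134, 133, 137, 147, 150, 153, 153, 151, 148, 148, 150, 150, 150, 149, 150, 149, 147, 148, 149, 149, 148, 146, 145]
[255 195]
```

The cartridge is seated, with its tab top at rows 177–213 as the proud-by-6-mm model predicts. Now the turn for regrasping the lever grip.

Run:
```python
from h import *
from bench import ctrl; o=ctrl.get_obs(); q=o['eef_rot']
T=R.from_quat([np.cos(-.119),np.sin(-.119),0,0])
rv=(T*R.from_quat([q[1],q[2],q[3],q[0]]).inv()).as_rotvec()/np.pi; print(rv.round(4),np.linalg.norm(rv)*180)
d=Dock(.518,-.1915,-.238)
for th in(2.15,1.9,1.6,1.3,1.0,.7,.4,.2,.1,0): print(th,d.lev([-103,0,4],th)[0].round(4))
```

```text
[ 0.133   0.0815 -0.491 ] 92.73924285271912
2.15 [ 0.5572 -0.201   0.2452]
1.9 [ 0.5323 -0.195   0.2463]
1.6 [ 0.5031 -0.1879  0.2392]
1.3 [ 0.4773 -0.1816  0.2236]
1.0 [ 0.4572 -0.1767  0.2008]
0.7 [ 0.4444 -0.1737  0.1729]
0.4 [ 0.4403 -0.1727  0.1424]
0.2 [ 0.4425 -0.1732  0.122 ]
0.1 [ 0.4451 -0.1738  0.112 ]
0 [ 0.4486 -0.1747  0.1024]
```

Emit:
servo_tool:
  steps:
    - {"dx":0,"dy":0,"dz":0.2,"wx":0.009,"wy":0.0054,"wz":-0.033}
    - {"dx":0,"dy":0,"dz":0.4,"wx":0.018,"wy":0.0108,"wz":-0.066}
    - {"dx":0,"dy":0,"dz":0.6,"wx":0.0266,"wy":0.0163,"wz":-0.098}
    - {"dx":0,"dy":0,"dz":0.8,"wx":0.0354,"wy":0.0218,"wz":-0.131}
    - {"dx":0,"dy":0,"dz":0.95,"wx":0.0443,"wy":0.0272,"wz":-0.1637}
  jaw: 0.5

```text
time_s: 18.67
eef_pos: [0.4646, -0.1774, 0.3021]
eef_rot: [0.123, 0.911, 0.382, 0.096]
wrist_force: [1.1, 0.8, -0.4]
opening: 0.503
grasp_force: 0.0
```

Emit:
servo_tool:
  steps:
    - {"dx":0.09,"dy":-0.02,"dz":0,"wx":0.009,"wy":0.0054,"wz":-0.033}
    - {"dx":0.18,"dy":-0.05,"dz":0,"wx":0.018,"wy":0.0108,"wz":-0.066}
    - {"dx":0.27,"dy":-0.07,"dz":0,"wx":0.0266,"wy":0.0163,"wz":-0.098}
    - {"dx":0.36,"dy":-0.1,"dz":0,"wx":0.0354,"wy":0.0218,"wz":-0.131}
    - {"dx":0.45,"dy":-0.12,"dz":0,"wx":0.0443,"wy":0.0272,"wz":-0.1637}

```text
time_s: 19.08
eef_pos: [0.5099, -0.1892, 0.2998]
eef_rot: [0.063, 0.988, 0.136, 0.048]
wrist_force: [0.1, -0.2, -0.2]
opening: 0.498
grasp_force: 0.0
```

Emit:
servo_tool:
  steps:
    - {"dx":0.1,"dy":-0.02,"dz":0,"wx":0.009,"wy":0.0054,"wz":-0.033}
    - {"dx":0.2,"dy":-0.05,"dz":0,"wx":0.018,"wy":0.0108,"wz":-0.066}
    - {"dx":0.3,"dy":-0.07,"dz":0,"wx":0.0266,"wy":0.0163,"wz":-0.098}
    - {"dx":0.4,"dy":-0.1,"dz":0,"wx":0.0354,"wy":0.0218,"wz":-0.131}
    - {"dx":0.48,"dy":-0.12,"dz":0,"wx":0.0443,"wy":0.0272,"wz":-0.1637}

```text
time_s: 19.5
eef_pos: [0.5581, -0.2012, 0.2995]
eef_rot: [0.0, 0.993, -0.121, -0.002]
wrist_force: [-0.3, -0.7, 0.2]
opening: 0.5
grasp_force: 0.0
```

Emit:
servo_tool:
  steps:
    - {"dx":0,"dy":0,"dz":0,"wx":0,"wy":0,"wz":0}
    - {"dx":0,"dy":0,"dz":0,"wx":0,"wy":0,"wz":0}
    - {"dx":0,"dy":0,"dz":0,"wx":0,"wy":0,"wz":0}
    - {"dx":0,"dy":0,"dz":0,"wx":0,"wy":0,"wz":0}
    - {"dx":0,"dy":0,"dz":0,"wx":0,"wy":0,"wz":0}

```text
time_s: 19.92
eef_pos: [0.5569, -0.201, 0.301]
eef_rot: [0.001, 0.993, -0.118, -0.001]
wrist_force: [0.4, 0.2, -0.7]
opening: 0.5
grasp_force: 0.0
```

Emit:
servo_tool:
  steps:
    - {"dx":0,"dy":0.005,"dz":-0.2,"wx":0,"wy":0,"wz":0}
    - {"dx":0,"dy":0.01,"dz":-0.4,"wx":0,"wy":0,"wz":0}
    - {"dx":0,"dy":0.01,"dz":-0.6,"wx":0,"wy":0,"wz":0}
    - {"dx":0,"dy":0.01,"dz":-0.73,"wx":0,"wy":0,"wz":0}
    - {"dx":0,"dy":0.01,"dz":-0.73,"wx":0,"wy":0,"wz":0}

```text
time_s: 20.33
eef_pos: [0.5554, -0.1992, 0.2246]
eef_rot: [-0.0, 0.993, -0.118, -0.003]
wrist_force: [-0.1, -0.3, -0.3]
opening: 0.498
grasp_force: 0.0
```

Emit:
servo_tool:
  steps:
    - {"dx":0,"dy":0,"dz":0,"wx":0,"wy":0,"wz":0}
    - {"dx":0,"dy":0,"dz":0,"wx":0,"wy":0,"wz":0}
    - {"dx":0,"dy":0,"dz":0,"wx":0,"wy":0,"wz":0}
    - {"dx":0,"dy":0,"dz":0,"wx":0,"wy":0,"wz":0}
    - {"dx":0,"dy":0,"dz":0,"wx":0,"wy":0,"wz":0}
  jaw: 0.0

```text
time_s: 20.75
eef_pos: [0.5581, -0.2005, 0.2296]
eef_rot: [0.001, 0.993, -0.119, 0.0]
wrist_force: [-1.2, 1.9, 6.5]
opening: 0.148
grasp_force: 59.6
```

Gripped on the black grip (0.148, as before). Swing shut along the arc.

Emit:
servo_tool:
  steps:
    - {"dx":-0.12,"dy":0.03,"dz":0.012,"wx":0,"wy":0,"wz":0}
    - {"dx":-0.249,"dy":0.06,"dz":0.011,"wx":0,"wy":0,"wz":0}
    - {"dx":-0.395,"dy":0.096,"dz":-0.015,"wx":0,"wy":0,"wz":0}
    - {"dx":-0.541,"dy":0.131,"dz":-0.06,"wx":0,"wy":0,"wz":0}
    - {"dx":-0.675,"dy":0.164,"dz":-0.13,"wx":0,"wy":0,"wz":0}

```text
time_s: 21.17
eef_pos: [0.4932, -0.1849, 0.2186]
eef_rot: [0.002, 0.993, -0.118, 0.005]
wrist_force: [7.0, 2.5, 9.2]
opening: 0.159
grasp_force: 63.7
```

Emit:
servo_tool:
  steps:
    - {"dx":-0.124,"dy":0.03,"dz":-0.086,"wx":0,"wy":0,"wz":0}
    - {"dx":-0.23,"dy":0.055,"dz":-0.195,"wx":0,"wy":0,"wz":0}
    - {"dx":-0.325,"dy":0.079,"dz":-0.314,"wx":0,"wy":0,"wz":0}
    - {"dx":-0.4,"dy":0.096,"dz":-0.45,"wx":0,"wy":0,"wz":0}
    - {"dx":-0.453,"dy":0.109,"dz":-0.593,"wx":0,"wy":0,"wz":0}

```text
time_s: 21.58
eef_pos: [0.4456, -0.1734, 0.158]
eef_rot: [0.002, 0.993, -0.118, 0.002]
wrist_force: [-1.7, 4.6, 10.5]
opening: 0.154
grasp_force: 69.8
```

Emit:
servo_tool:
  steps:
    - {"dx":-0.03,"dy":0.007,"dz":-0.15,"wx":0,"wy":0,"wz":0}
    - {"dx":-0.041,"dy":0.01,"dz":-0.305,"wx":0,"wy":0,"wz":0}
    - {"dx":-0.03,"dy":0.008,"dz":-0.455,"wx":0,"wy":0,"wz":0}
    - {"dx":-0.01,"dy":0.003,"dz":-0.56,"wx":0,"wy":0,"wz":0}
    - {"dx":0.007,"dy":-0.001,"dz":-0.61,"wx":0,"wy":0,"wz":0}

```text
time_s: 22.0
eef_pos: [0.4456, -0.1733, 0.0947]
eef_rot: [0.001, 0.993, -0.119, -0.0]
wrist_force: [-5.8, 4.6, 8.5]
opening: 0.153
grasp_force: 66.4
```

Emit:
servo_tool:
  steps:
    - {"dx":0.012,"dy":-0.003,"dz":-0.04,"wx":0,"wy":0,"wz":0}
    - {"dx":0.025,"dy":-0.006,"dz":-0.08,"wx":0,"wy":0,"wz":0}
    - {"dx":0.035,"dy":-0.008,"dz":-0.11,"wx":0,"wy":0,"wz":0}
    - {"dx":0.045,"dy":-0.01,"dz":-0.135,"wx":0,"wy":0,"wz":0}
    - {"dx":0.045,"dy":-0.01,"dz":-0.135,"wx":0,"wy":0,"wz":0}

```text
time_s: 22.42
eef_pos: [0.4509, -0.1746, 0.0819]
eef_rot: [0.001, 0.993, -0.119, 0.0]
wrist_force: [1.1, 2.0, 2.3]
opening: 0.155
grasp_force: 62.3
```

Emit:
servo_tool:
  steps:
    - {"dx":0,"dy":0,"dz":-0.03,"wx":0,"wy":0,"wz":0}
    - {"dx":0,"dy":0,"dz":-0.03,"wx":0,"wy":0,"wz":0}
    - {"dx":0,"dy":0,"dz":-0.03,"wx":0,"wy":0,"wz":0}
    - {"dx":0,"dy":0,"dz":-0.03,"wx":0,"wy":0,"wz":0}
    - {"dx":0,"dy":0,"dz":-0.03,"wx":0,"wy":0,"wz":0}

```text
time_s: 22.83
eef_pos: [0.4517, -0.1749, 0.0794]
eef_rot: [0.002, 0.993, -0.119, 0.001]
wrist_force: [3.5, 2.8, 5.9]
opening: 0.154
grasp_force: 62.2
```

Near shut. I'll release, rise, then press the top of the grip with shut fingers to make sure it's home.

Emit:
servo_tool:
  steps:
    - {"dx":0,"dy":0,"dz":0,"wx":0,"wy":0,"wz":0}
    - {"dx":0,"dy":0,"dz":0,"wx":0,"wy":0,"wz":0}
    - {"dx":0,"dy":0,"dz":0.2,"wx":0,"wy":0,"wz":0}
    - {"dx":0,"dy":0,"dz":0.4,"wx":0,"wy":0,"wz":0}
    - {"dx":-0.06,"dy":0.012,"dz":0.6,"wx":0,"wy":0,"wz":0}
  jaw: 0.45

```text
time_s: 23.25
eef_pos: [0.4433, -0.173, 0.1382]
eef_rot: [0.001, 0.993, -0.119, -0.002]
wrist_force: [-0.1, -0.2, -0.2]
opening: 0.451
grasp_force: 0.0
```

Emit:
servo_tool:
  steps:
    - {"dx":0,"dy":0,"dz":0,"wx":0,"wy":0,"wz":0}
    - {"dx":0,"dy":0,"dz":0,"wx":0,"wy":0,"wz":0}
    - {"dx":0,"dy":0,"dz":0,"wx":0,"wy":0,"wz":0}
    - {"dx":0,"dy":0,"dz":-0.1,"wx":0,"wy":0,"wz":0}
    - {"dx":0,"dy":0,"dz":-0.2,"wx":0,"wy":0,"wz":0}
  jaw: 0.0

```text
time_s: 23.67
eef_pos: [0.4437, -0.173, 0.1168]
eef_rot: [0.001, 0.993, -0.119, -0.001]
wrist_force: [1.6, -0.3, 6.7]
opening: -0.001
grasp_force: 2.8
```

Emit:
servo_tool:
  steps:
    - {"dx":0,"dy":0,"dz":-0.03,"wx":0,"wy":0,"wz":0}
    - {"dx":0,"dy":0,"dz":-0.06,"wx":0,"wy":0,"wz":0}
    - {"dx":0,"dy":0,"dz":-0.09,"wx":0,"wy":0,"wz":0}
    - {"dx":0,"dy":0,"dz":-0.12,"wx":0,"wy":0,"wz":0}
    - {"dx":0,"dy":0,"dz":-0.12,"wx":0,"wy":0,"wz":0}

```text
time_s: 24.08
eef_pos: [0.4445, -0.1733, 0.1089]
eef_rot: [0.001, 0.993, -0.118, -0.001]
wrist_force: [-12.2, 8.2, 37.7]
opening: -0.0
grasp_force: 20.0
```

Solid stop at 38 N. I'll lift off to the earlier viewing pose and compare the lever with the first, shut picture.

Emit:
servo_tool:
  steps:
    - {"dx":0,"dy":0,"dz":0.05,"wx":0,"wy":0,"wz":0}
    - {"dx":0,"dy":0,"dz":0.25,"wx":0,"wy":0,"wz":0}
    - {"dx":0,"dy":0,"dz":0.5,"wx":0,"wy":0,"wz":0}
    - {"dx":0,"dy":0,"dz":0.75,"wx":0,"wy":0,"wz":0}
    - {"dx":0.02,"dy":0,"dz":1.0,"wx":0,"wy":0,"wz":0}
  jaw: 0.5

```text
time_s: 24.5
eef_pos: [0.4445, -0.1723, 0.2051]
eef_rot: [0.0, 0.993, -0.119, -0.003]
wrist_force: [0.3, 0.5, -0.2]
opening: 0.498
grasp_force: 0.0
```

Emit:
servo_tool:
  steps:
    - {"dx":0.01,"dy":0,"dz":0.2,"wx":0,"wy":0,"wz":0}
    - {"dx":0.02,"dy":0,"dz":0.44,"wx":0,"wy":0,"wz":0}
    - {"dx":0.02,"dy":0,"dz":0.44,"wx":0,"wy":0,"wz":0}
    - {"dx":0.02,"dy":0,"dz":0.44,"wx":0,"wy":0,"wz":0}
    - {"dx":0.02,"dy":0,"dz":0.44,"wx":0,"wy":0,"wz":0}

```text
time_s: 24.92
eef_pos: [0.447, -0.1725, 0.2482]
eef_rot: [0.0, 0.993, -0.119, -0.002]
wrist_force: [-0.1, 0.5, -0.4]
opening: 0.504
grasp_force: 0.0
```

Run:
```python
from h import *
d=Dock(.518,-.1915,-.238); snap('wrist','w9'); snap('scene','s9'); snap('top','t9')
from bench import ctrl; o=ctrl.get_obs(); print(o['eef_pos'],o['wrist_force'])
for n in('w2','w9','scene0','s9','top0','t9'):
    c=load(n); im=c['frame'].astype(int); m=(im.max(2)<60).astype(np.uint8)
    p=proj(c,d.lev([-102,0,10],0))[0]; r=25 if n[0]=='w' else 9
    x,y=int(p[0]),int(p[1]); k,l,s,ce=cv2.connectedComponentsWithStats(m[y-r:y+r,x-r:x+r])
    i=1+np.argmax(s[1:,4]); print(n,'blob-pred',(ce[i]+[x-r,y-r]-p).round(2),s[i,2:5],'px per 0.1rad',(proj(c,d.lev([-102,0,10],.1))[0]-p).round(1))
    if n=='w9': print('blob box',s[i]+[x-r,y-r,0,0,0],'pred ends',proj(c,d.lev([[-82,0,10],[-122,0,10]],0)).round(1).tolist())
for n,m in(('scene0','s9'),('top0','t9')):
    a,b=load(n),load(m); df=(np.abs(a['frame'].astype(int)-b['frame']).max(2)>60).astype(np.uint8)
    k,l,s,ce=cv2.connectedComponentsWithStats(df); print(m,[q.tolist() for q in s[1:] if q[4]>15])
```

```text
[ 0.44684419 -0.17242411  0.24814398] [-0.60405019 -0.70026137 -0.85155766]
w2 blob-pred [ 0.48 -0.02] [ 13  31 365] px per 0.1rad [0.1 5.8]
w9 blob-pred [-0.   -1.36] [ 14  31 386] px per 0.1rad [0.  5.8]
blob box [248 159  14  31 386] pred ends [[254.2, 159.5], [254.1, 190.9]]
scene0 blob-pred [0.19 1.42] [ 9  4 30] px per 0.1rad [ 0.9 -2.9]
s9 blob-pred [-0.09  1.86] [ 9  5 32] px per 0.1rad [ 0.9 -2.9]
top0 blob-pred [-1.29 -3.27] [14 15 75] px per 0.1rad [0.4 1. ]
t9 blob-pred [-0.68 -2.92] [ 18  18 212] px per 0.1rad [0.4 1. ]
s9 [[215, 0, 22, 16, 267], [235, 0, 79, 112, 2769], [330, 0, 61, 75, 3140], [385, 0, 6, 5, 26], [403, 0, 91, 128, 7115], [209, 16, 29, 44, 702], [385, 46, 6, 7, 22], [238, 49, 9, 4, 22], [384, 57, 8, 26, 147], [333, 78, 32, 41, 953], [325, 227, 12, 7, 42], [326, 248, 8, 6, 22]]
t9 [[269, 179, 80, 111, 1188], [298, 185, 106, 165, 3373], [175, 191, 16, 5, 56], [302, 199, 11, 6, 30], [300, 216, 9, 8, 49], [140, 277, 14, 7, 34], [121, 278, 10, 9, 26], [130, 278, 8, 9, 26], [292, 279, 12, 11, 68], [109, 280, 14, 10, 48], [106, 283, 8, 8, 16], [144, 282, 14, 13, 46], [158, 283, 111, 61, 3300], [321, 289, 5, 8, 18], [327, 288, 11, 11, 48], [115, 290, 12, 10, 32], [173, 293, 15, 7, 35], [125, 295, 5, 10, 19], [148, 294, 6, 13, 21], [131, 302, 9, 5, 19], [155, 302, 14, 9, 38], [418, 303, 71, 81, 2370], [501, 303, 11, 22, 120], [148, 311, 6, 10, 18], [155, 317, 6, 10, 22], [241, 323, 84, 57, 2727], [148, 324, 5, 9, 21], [142, 332, 7, 7, 17], [163, 335, 32, 17, 388], [232, 334, 14, 9, 52], [195, 339, 9, 11, 72], [222, 344, 7, 7, 34], [195, 352, 8, 10, 27], [325, 352, 12, 27, 122], [199, 359, 10, 11, 72], [280, 368, 37, 15, 71], [202, 374, 10, 10, 88], [491, 374, 20, 10, 135]]
```

The lever matches its shut position to within about 0.02 rad in both views. The only other scene change is the emptied rack slot. Handing in.

```bash
python3 -c "
from bench import workorder; print(workorder.hand_in())"
```

```text
the job is handed in; nothing more can be done
None
```

The long cartridge is in the dock and the lever is shut on it, with no change seen to the other things on the bench; the job is handed in at about 25 s, and no verdict was returned.

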